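# Clear used test kits into the clinic waste canister and lock its bayonet lid

## Task

Clear up after testing: tip the used test cases off the steel tray into the waste canister, put in every used sample tube that was left lying on the desk too, and set the empty tray back level on its blue mat. Then close the canister: set the lid on the mouth with its ears crosswise to the two claws, push it down against the sprung seal and give it a quarter-turn clockwise (seen from above) until it locks under the claws and stays locked when let go. Leave the sanitiser bottle and the computer mouse where they stand.

Things in the scene. Friction and masses are not known exactly. Their poses are not given: they have to be found in the camera images.
- can: White waste canister with a yellow band, fixed to the desk. In mm: round, outer radius 62, inner radius 54, rim 120 above the desk, inner floor 6 above the desk. Origin: centre of its underside on the desk; z up. Two blue claws stand on the rim at +x and -x of this frame (a half turn looks the same).
- claw_a (a point): Blue claw at the canister's +x (mm): point on the overhang's underside, 80 from the axis, 12 above the rim. It reaches 66 to 97 from the axis, 30 either side of the x axis, top 18 above the rim. Space under it is 12 high, open to the mouth; a lip on the entry edge leaves 9 and a red stop shuts the other edge, so ears enter only turning clockwise seen from above.
- claw_b (a point): The same claw at the canister's -x, turned half round: point on its overhang's underside, 80 mm from the axis.
- seal (a joint): Black sprung seal ring lying on the rim, radius 54 to 62: how far it is pressed down (m), 0 free, 0.0105 at the bottom, 0.0055 with the lid locked. Its top is 11.5 mm above the rim when free. About 3.5 N starts it, 7 N at the locked height, 10 N at the bottom. It turns freely with the lid.
- mouth (a point): Centre of the canister's mouth, level with the rim, 120 mm above the desk; axes as the canister's.
- lid: Loose yellow lid, 120 to 200 g, right way up on the desk. In mm: origin: centre of the plug's underside; z up. From there up: round grey plug of radius 50 (chamfered), 12 high; disc of radius 62 from 12 to 18 high, with two ears along +x and -x (one strip 160 long in x, 36 wide in y, 12 to 18 high, red end marks); black bar handle 70 long in x, 18 wide in y, 18 to 52 high.
- lid_handle (a point): Middle of the lid's bar handle, 35 mm above the lid's origin; axes as the lid's. Lid origin below rim level (mm): 0.5 resting on the free seal, 11 pressed home, about 6 locked (it springs up 3 behind the lips). Set it on with x 70 to 90 degrees from the canister's x; locked, x lies along the canister's x, from 1 degree past it (stop) to 6 short of it (lip).
- mat: Thin blue mat fixed on the desk, 190 by 110 by 2 mm thick, the tray's place. Origin: centre of its underside; x is its long axis.
- tray: Loose steel tray, 160 g, on the mat. In mm: origin 10 to 20 from its centre. Origin: centre of the pan's underside; z up. Pan 120 long (x) by 82 wide (y), floor 3 thick, walls 3 thick, 20 high on the long sides and the +x end; the -x end is an open spout. Loose test cases in it slide from about 20 degrees of tilt. Green grip block beyond the +x end.
- tray_grip (a point): Point in the tray's green grip block, 90 mm from the tray's origin along +x and 35 above its underside; axes as the tray's. Block 24 in x by 30 in y by 55 high: grasp it across its 30 width.
- tray_lip (a point): Middle of the open edge of the tray floor (the spout), on the floor's upper face, 60 mm from the tray's origin along -x.
- test0_mid (a point): Used test case, sizes in mm: white plastic slab 62 long (x) by 20 wide (y) by 9 thick (z), 15 g, with a grey window and a blue dot; loose in the tray at the start, long side along the tray. Point: its centre, half-way up. May be absent.
- test1_mid (a point): Used test case, sizes in mm: white plastic slab 62 long (x) by 20 wide (y) by 9 thick (z), 15 g, with a grey window and a blue dot; loose in the tray at the start, long side along the tray. Point: its centre, half-way up. May be absent.
- test2_mid (a point): Used test case, sizes in mm: white plastic slab 62 long (x) by 20 wide (y) by 9 thick (z), 15 g, with a grey window and a blue dot; loose in the tray at the start, long side along the tray. Point: its centre, half-way up. May be absent.
- tube0_mid (a point): Used sample tube lying on the desk, sizes in mm: clear tube 18 in diameter, 80 long (along its x), with square red ends 20 by 20 (the long cap at +x, 20 long; a 6 thick foot at -x) that keep it from rolling; 20 g. Point: its centre, 10 above what it lies on. May be absent.
- tube1_mid (a point): Used sample tube lying on the desk, sizes in mm: clear tube 18 in diameter, 80 long (along its x), with square red ends 20 by 20 (the long cap at +x, 20 long; a 6 thick foot at -x) that keep it from rolling; 20 g. Point: its centre, 10 above what it lies on. May be absent.
- tube2_mid (a point): Used sample tube lying on the desk, sizes in mm: clear tube 18 in diameter, 80 long (along its x), with square red ends 20 by 20 (the long cap at +x, 20 long; a 6 thick foot at -x) that keep it from rolling; 20 g. Point: its centre, 10 above what it lies on. May be absent.
- tube3_mid (a point): Used sample tube lying on the desk, sizes in mm: clear tube 18 in diameter, 80 long (along its x), with square red ends 20 by 20 (the long cap at +x, 20 long; a 6 thick foot at -x) that keep it from rolling; 20 g. Point: its centre, 10 above what it lies on. May be absent.
- sanitiser: Clear pump bottle with a blue band, 60 mm in diameter, 184 high. Origin: centre of its underside. Not to be moved.
- mouse: Black computer mouse, 100 by 60 by 32 mm high. Origin: centre of its underside. Not to be moved.

How it is judged:
By the outcome, as a careful person would: the job done as asked, in the order asked, and still so for the second after the job is handed in, with the robot touching nothing.
Of test0, test1, test2 only 2 to 3 are there at a start; the rules pass over those that are not, and their reading is None.
Of tube0, tube1, tube2, tube3 only 2 to 4 are there at a start; the rules pass over those that are not, and their reading is None.
At some moment in a run one of tube0, tube1, tube2, tube3, lid may be knocked a few centimetres aside while the robot is not near it.
It also fails if it takes over 200 s, if anything falls off the work surface, if the arm or the gripper's body presses on something with over 40 N, if the wrist force passes 120 N, or if a joint passes its speed limit or range.

## Robot

A 6-joint arm with a two-finger parallel gripper is mounted at the origin on the work surface. World frame = base frame: x ahead of the robot, y to its left, z up, the work surface at z = 0. Lengths are in m, angles in rad, forces in N, time in s.
With the tool pointing down it reaches from about 0.35 to 0.975 m from the base axis. Payload 4.9 kg.
Tool frame: the origin (TCP) lies at the very end of the fingers, on their centre line; the grasp point (between the pads) lies 19 mm behind it; z points along the fingers, y is the direction in which the jaws open and shut (so a half turn about z gives the same grasp; the last joint's range is limited). The gripper opens to 85 mm and grips with 20 to 120 N. Pads are 22 mm wide; open, the fingers measure 114 mm over their backs; the gripper's body (76 mm by 85 mm) begins 54 mm behind the grasp point. The pads swing forward as they close: fully open they stand 13 mm farther back than shut.
Start: joints at [-1.446, 0.053, 1.613, -0, 1.476, -0.119], TCP at [0.151, -0.606, 0.201] pointing down, gripper open.
Joint ranges: [-3.01, 3.01], [-1.01, 2.22], [0.06, 2.58], [-1.02, 4.17], [0.09, 2.62], [-3.14, 3.14]. Speed limits (rad/s): [2.57, 2.57, 3.14, 3.14, 3.14, 3.14].

## Interface

Orientations are given as a unit quaternion [w, x, y, z].
In Python, from plant import monitor, eyes, manip gives the robot as it stands.
- The arm moves only by the tool step_arm, never from a script. Its argument "motion" is a list of rows, each a list of 7 numbers: the shift along the world's x, y, z scaled (see below), then the turn, a rotation vector about the world's x, y, z scaled (see below), then the closure in counts, from 0 (fully open) to 255 (shut). In form: [[x, y, z, ax, ay, az, grip], ...]. A call has 1 to 10 rows; each row is the pose to reach, as a shift and turn from the pose commanded when the call began; what a row does not reach only later rows make up. The controller multiplies each number of a shift by 0.5 m and each number of a turn by 1.5 rad. A row lasts 1/10 s, in which the tool goes at most 50 mm and 8.59 degrees, less where a joint would pass 70% of its speed; a pose out of reach is approached as far as the arm can. A call with a number of a shift or a turn outside -1 to 1 is refused whole. A call with a gripper value outside its range is refused whole. The fingers move at their own pace and stop on an object; the grip force is fixed at half the most. Time passes only in rows, so rows that repeat a pose let the fingers close. It gives the time, the measured TCP pose, the force and the opening at its end, in the units of the state.
- monitor.state(): the state, without advancing time (a new reading comes with each control period).
- eyes.grab_frame(name): name is "scene" or "top" or "wrist"; returns a dict with "pixels" (420x560x3 uint8, red, green, blue), "mtx" (3x3 intrinsics, pixels), "rvec" (rotation vector, rad) and "tvec" (3), from world to camera coordinates, as OpenCV has them; the wrist camera has in their place "hand_eye" (4x4, takes a point from camera to tool coordinates, whose origin is the TCP and whose axes are the flange's). Camera axes: x right, y down, z forward; pixel columns grow to the right and rows downward; lengths in m; the calibration is good to about 2 mm. A picture is of the moment at which its call begins: read the wrist's pose just before it. There is no depth.
- manip.job_done(): hands the job in, once; it reports no verdict.
Trained networks look in the newest picture that a camera, given by its name, has taken for a name from the list of things; names that differ only in an ending like _2 or _b are one class to them, and where a whole thing is asked for, a point or a joint stands for the part that bears it (a point fixed in the world has none). Each returns a list of dicts, best first, with "p" (0 to 1); they miss things now and then, are a little off and sometimes report something else, mostly with a low value. They report only what shows in the picture. A call takes as long as a camera call.
- eyes.look_for(name, camera): "box" ([centre column, centre row, width, height] in pixels, round what is visible of it).
- eyes.pinpoint(name, camera): "uv" ([column, row] in pixels: a listed point, or the origin of a listed thing).
The state is a dict: "time": time; "joint_pos": joint angles; "joint_vel": joint speeds; "joint_efforts": joint torques, N m; "tool_pos": TCP position; "tool_rot": TCP orientation; "contact_force": force on the tool from outside, world axes, zero at the start; "ft_torque": the same for the moment, N m; "gripper_width": opening from 0.0 (shut) to 1.0 (fully open).
Only numpy, scipy, OpenCV 4.12 (cv2) and the standard library are available. Lean on these libraries where they do the work, as an engineer would, in place of code of your own. Each camera call takes 0.05 s, during which the arm holds its last target.

## Working session

There is one attempt and no reset: what is moved stays moved. The work goes in short steps, Python scripts to look and compute and a tool call to move; the robot and the scene stay as the last step left them, time stands still between calls to the robot, and variables do not carry over. Pictures are saved under pics/ and viewed, and the job is handed in when it is done.

Besides the shell and the picture viewer there is one more tool, called after "Request:" in YAML: its name, and indented under it one key for each argument. step_arm: Moves the arm, as the interface text tells. Its arguments: {"type":"object","properties":{"motion":{"type":"array","items":{"type":"array","items":{"type":"number"}}}},"required":["motion"]}

```bash
mkdir -p pics; ls
cat > h.py <<'E'
import numpy as np, cv2, json
from scipy.spatial.transform import Rotation as R
from plant import monitor, eyes, manip
def cam(name):
    st=monitor.state(); f=eyes.grab_frame(name); K=np.array(f["mtx"])
    if name=="wrist":
        H=np.array(f["hand_eye"]); q=st["tool_rot"]; T=np.eye(4)
        T[:3,:3]=R.from_quat([q[1],q[2],q[3],q[0]]).as_matrix(); T[:3,3]=st["tool_pos"]
        W=T@H; Rw=W[:3,:3]; o=W[:3,3]
    else:
        Rc=R.from_rotvec(np.array(f["rvec"]).ravel()).as_matrix(); Rw=Rc.T; o=-Rc.T@np.array(f["tvec"]).ravel()
    return dict(img=f["pixels"],K=K,R=Rw,o=o)
def ray(c,uv):
    d=c["R"]@np.linalg.inv(c["K"])@np.array([uv[0],uv[1],1.0]); return c["o"],d
def toz(c,uv,z):
    o,d=ray(c,uv); return o+d*(z-o[2])/d[2]
def proj(c,p):
    x=c["K"]@(c["R"].T@(np.array(p)-c["o"])); return x[:2]/x[2]
def save(c,n,scale=1,crop=None):
    im=c["img"][:,:,::-1]
    if crop: im=im[crop[1]:crop[3],crop[0]:crop[2]]
    if scale!=1: im=cv2.resize(im,None,fx=scale,fy=scale,interpolation=cv2.INTER_CUBIC)
    cv2.imwrite("pics/"+n,im)
def pin(n,cm): return [(np.round(d["uv"],1).tolist(),round(d["p"],2)) for d in eyes.pinpoint(n,cm)]
E
python3 - <<'E'
from h import *
c=cam("top"); save(c,"top0.png",1.4)
s=cam("scene"); save(s,"scene0.png",1.4)
print(c["o"],c["K"],s["o"])
Z=dict(can=0,claw_a=.132,mouth=.12,lid=0,lid_handle=.035,mat=0,tray=.002,tray_grip=.037,tray_lip=.005,test0_mid=.0095,tube0_mid=.01,sanitiser=0,mouse=0)
for n,z in Z.items():
    for cn,cc in(("top",c),("scene",s)):
        r=pin(n,cn); print(n,cn,[(u,p,np.round(toz(cc,u,z),3).tolist()[:2]) for u,p in r])
print(monitor.state())
E
```

```text
pics
[0.45149717 0.02244775 1.24764154] [[445.08382565   0.         275.57025924]
 [  0.         445.08382565 207.87514677]
 [  0.           0.           1.        ]] [1.08893354 0.9402972  0.77697615]
can top [([296.1, 241.3], 0.66, [0.469, -0.029]), ([190.2, 223.4], 0.64, [0.517, 0.268])]
can scene [([299.8, 223.6], 0.58, [0.473, -0.017])]
claw_a top [([270.6, 226.4], 0.71, [0.504, 0.04]), ([325.3, 255.9], 0.71, [0.432, -0.097])]
claw_a scene [([302.9, 195.0], 0.96, [0.502, 0.04]), ([296.8, 167.7], 0.56, [0.435, -0.095])]
mouth top [([295.1, 237.7], 0.71, [0.477, -0.022])]
mouth scene [([298.1, 184.3], 0.61, [0.471, -0.031])]
lid top [([190.3, 221.5], 0.96, [0.522, 0.268])]
lid scene [([346.0, 289.0], 0.74, [0.527, 0.269])]
lid_handle top [([191.4, 221.6], 0.87, [0.52, 0.258]), ([427.6, 159.7], 0.21, [0.696, -0.389])]
lid_handle scene [([349.5, 276.4], 0.61, [0.519, 0.269]), ([270.6, 176.4], 0.25, [0.438, -0.244])]
mat top [([296.1, 239.3], 0.69, [0.475, -0.029])]
mat scene [([245.4, 190.4], 0.57, [0.52, -0.263])]
tray top [([381.3, 235.6], 0.62, [0.487, -0.267])]
tray scene [([253
[... 968 characters left out ...]
os': array([-1.44598375e+00,  5.27073192e-02,  1.61291745e+00, -5.40371591e-06,
        1.47602441e+00, -1.19006202e-01]), 'joint_vel': array([ 6.56192607e-04, -1.04020046e-04,  6.62744803e-04,  2.86713145e-04,
        9.24337648e-05,  6.77655649e-04]), 'joint_efforts': array([-5.54487779e-04, -3.93675542e+01, -3.70452726e+01, -1.66071136e-04,
        6.06946760e-04,  1.39714981e-06]), 'tool_pos': array([ 0.150872  , -0.60648072,  0.20058859]), 'tool_rot': array([-2.82577850e-05,  9.92578217e-01,  1.21607902e-01, -2.77177543e-06]), 'contact_force': array([-0.2343376 , -0.28921796,  0.80438945]), 'ft_torque': array([-0.03895612,  0.00528228,  0.01018395]), 'gripper_width': 1.0008819515475684}
```

View pics/top0.png

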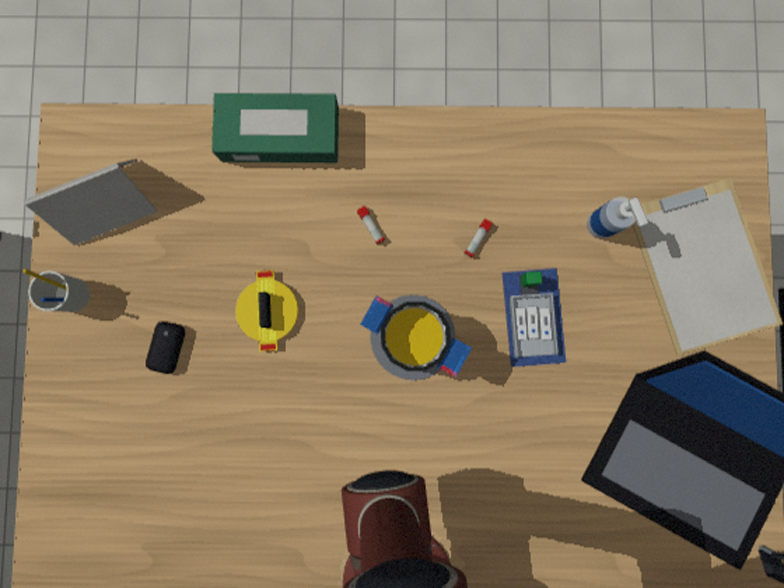

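View pics/scene0.png

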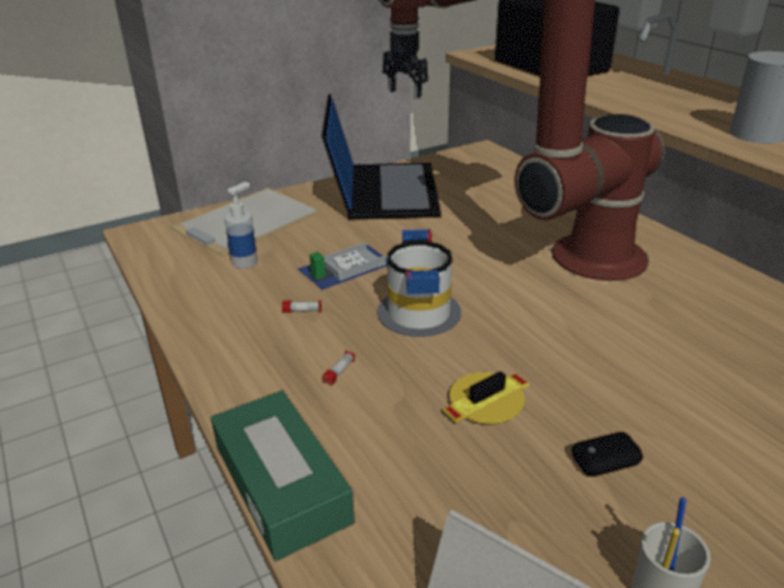

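Three cases in the tray, two tubes (around px (370,225) and (479,238)), the lid at (265,310) and the can at (413,337). I'll raise the arm clear of the laptop and go above the tray.

Request:
step_arm:
  motion:
    - [0, 0, 0.1, 0, 0, 0, 0]
    - [0, 0, 0.2, 0, 0, 0, 0]
    - [0, 0, 0.3, 0, 0, 0, 0]
    - [0, 0, 0.4, 0, 0, -0.08, 0]
    - [0.04, 0.04, 0.4, 0, 0, -0.16, 0]
    - [0.1, 0.1, 0.4, 0, 0, -0.16, 0]
    - [0.17, 0.17, 0.4, 0, 0, -0.16, 0]
    - [0.24, 0.24, 0.4, 0, 0, -0.16, 0]
    - [0.31, 0.31, 0.4, 0, 0, -0.16, 0]
    - [0.38, 0.38, 0.4, 0, 0, -0.16, 0]

```text
time: 2.4
tool_pos: [0.3419, -0.4149, 0.4008]
tool_rot: [0.0, 1.0, 0.002, 0.0]
contact_force: [0.6, -0.8, 0.3]
gripper_width: 1.002
```

Request:
step_arm:
  motion:
    - [0.07, 0.07, -0.05, 0, 0, 0, 0]
    - [0.14, 0.14, -0.1, 0, 0, 0, 0]
    - [0.21, 0.21, -0.15, 0, 0, 0, 0]
    - [0.28, 0.28, -0.2, 0, 0, 0, 0]
    - [0.35, 0.31, -0.2, 0, 0, 0, 0]
    - [0.35, 0.31, -0.2, 0, 0, 0, 0]

```text
time: 3.0
tool_pos: [0.5179, -0.2578, 0.2979]
tool_rot: [-0.002, 1.0, 0.004, -0.001]
contact_force: [-0.9, 0.2, -0.7]
gripper_width: 0.995
```

Run:
```python
from h import *
c=cam("wrist"); save(c,"w1.png",1.4)
t=cam("top"); save(t,"top1.png",1.4)
print(monitor.state()); print(c["o"])
for n,z in dict(tray=.002,tray_grip=.037,tray_lip=.005,test0_mid=.0095,mat=0,mouth=.12,claw_a=.132,tube0_mid=.01,lid=0,lid_handle=.035).items():
    for cn,cc in(("wrist",c),("top",t)):
        print(n,cn,[(u,p,np.round(toz(cc,u,z),3).tolist()[:2]) for u,p in pin(n,cn)])
```

```text
{'time': 3.1, 'joint_pos': array([-5.95520963e-01, -9.62858440e-02,  1.59640225e+00, -3.20975581e-04,
        1.64297762e+00,  9.68852251e-01]), 'joint_vel': array([-0.04730716, -0.02906222, -0.00645525, -0.01326101,  0.0056295 ,
       -0.00929298]), 'joint_efforts': array([  1.36956666, -32.99139261, -37.72153258,   0.13333146,
        -0.04945517,   0.06827905]), 'tool_pos': array([ 0.51648826, -0.26045374,  0.29983607]), 'tool_rot': array([-2.90850033e-04,  9.99994585e-01,  3.20009578e-03, -7.10323422e-04]), 'contact_force': array([0.04023917, 0.39192813, 0.08308525]), 'ft_torque': array([-0.04070768, -0.01924497, -0.01692601]), 'gripper_width': 0.998071791890292}
[ 0.59699672 -0.25757872  0.47169435]
tray wrist [([286.2, 175.0], 0.97, [0.499, -0.268]), ([282.0, 173.7], 0.25, [0.501, -0.262])]
tray top [([379.5, 234.5], 0.83, [0.49, -0.262])]
tray_grip wrist [([274.4, 108.2], 0.58, [0.588, -0.252]), ([10.4, 6.6], 0.2, [0.693, 0.042])]
tray_grip top [([383.2, 196.3], 0.7, [0.594, -0.265])]
tray_lip wrist [([285.3, 218.1], 0.83, [0.437, -0.268])]
tray_lip top []
test0_mid wrist [([
[... 237 characters left out ...]
[([190.8, 219.5], 0.39, [0.528, 0.267])]
mouth wrist [([64.5, 220.6], 0.91, [0.471, -0.026])]
mouth top [([297.0, 239.2], 0.97, [0.473, -0.027])]
claw_a wrist [([125.7, 258.7], 0.87, [0.432, -0.093])]
claw_a top [([323.3, 257.6], 0.96, [0.428, -0.092]), ([267.5, 224.2], 0.72, [0.51, 0.048])]
tube0_mid wrist [([11.2, 7.6], 0.68, [0.698, 0.06])]
tube0_mid top [([267.4, 160.0], 0.72, [0.697, 0.053]), ([380.1, 255.9], 0.61, [0.431, -0.261]), ([343.1, 169.6], 0.5, [0.671, -0.16])]
lid wrist []
lid top [([295.8, 238.6], 0.73, [0.477, -0.028]), ([194.1, 221.5], 0.63, [0.522, 0.257])]
lid_handle wrist []
lid_handle top [([186.4, 220.6], 0.77, [0.523, 0.272]), ([382.9, 196.6], 0.56, [0.593, -0.265])]
```

View pics/w1.png

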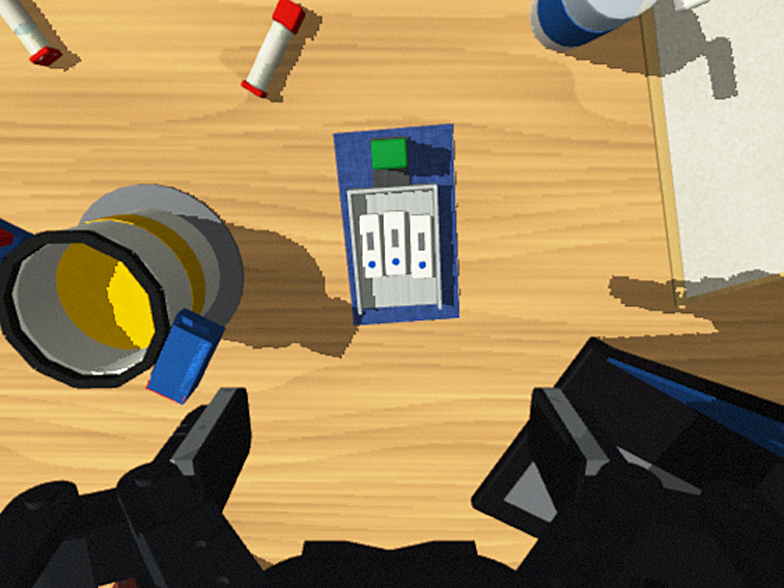

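View pics/top1.png

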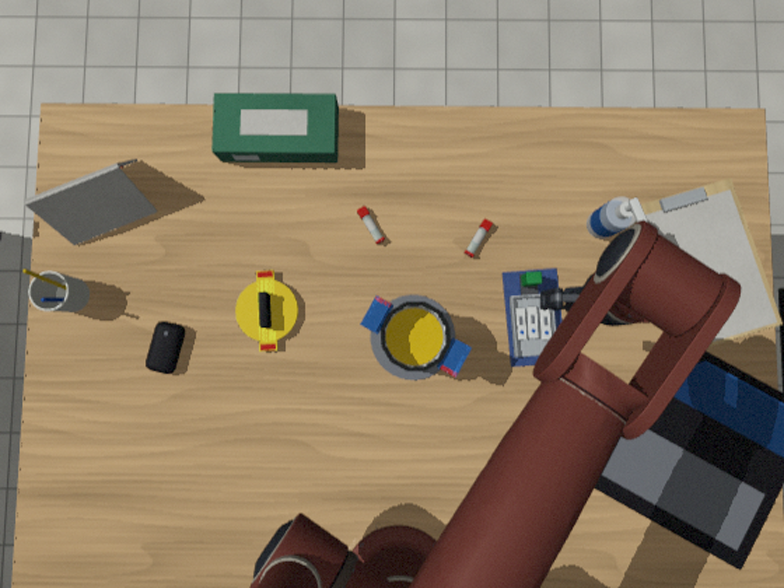

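The wrist view shows the tray with its grip block at px (390,153) in the 1.4x image and its spout edge at about (400,312). I'm working out its pose from corners.

Run:
```python
from h import *
c=cam("wrist"); 
cv2.imwrite("pics/w1z.png",cv2.resize(c["img"][80:240,220:350,::-1],None,fx=4.5,fy=3.7*4.5/4.5,interpolation=cv2.INTER_CUBIC))
def P(l,z): return [np.round(toz(c,(u/1.4,v/1.4),z)[:2],4).tolist() for u,v in l]
print("block",P([(371,138),(408,137),(409,168),(372,170)],.057))
print("wall",P([(348,190),(360,314),(438,187),(441,308)],.022))
print("mat",P([(333,133),(454,124),(459,317),(354,326)],.002))
```

```text
block [[0.5973, -0.2461], [0.5982, -0.2765], [0.5736, -0.2777], [0.5719, -0.2468]]
wall [[0.5521, -0.2234], [0.4311, -0.2327], [0.5551, -0.306], [0.4378, -0.3131]]
mat [[0.6019, -0.209], [0.6102, -0.3207], [0.421, -0.3345], [0.4105, -0.2249]]
```

View pics/w1z.png

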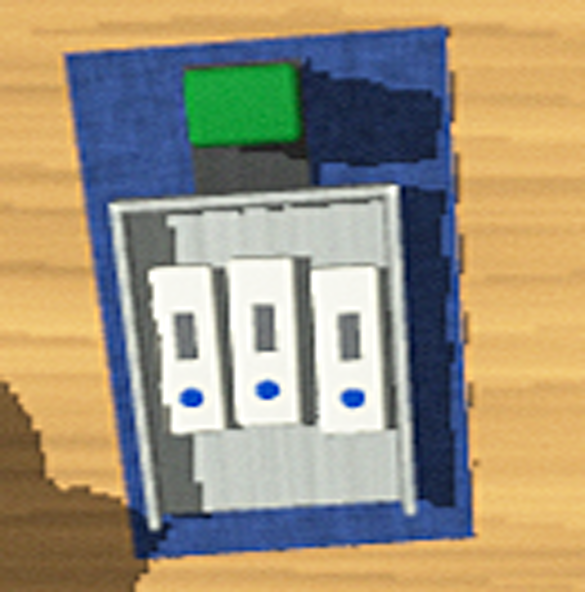

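Request:
step_arm:
  motion:
    - [0.07, 0, 0, 0, 0, 0.04, 0]
    - [0.138, 0, -0.1, 0, 0, 0.04, 0]
    - [0.138, 0, -0.2, 0, 0, 0.04, 0]
    - [0.138, 0, -0.3, 0, 0, 0.04, 0]
    - [0.138, 0, -0.38, 0, 0, 0.04, 0]
    - [0.138, 0, -0.42, 0, 0, 0.04, 0]
    - [0.138, 0, -0.42, 0, 0, 0.04, 0]
    - [0.138, 0, -0.42, 0, 0, 0.04, 0]

```text
time: 4.95
tool_pos: [0.5853, -0.2617, 0.0913]
tool_rot: [0.0, 0.999, 0.032, 0.0]
contact_force: [-0.7, 0.5, 1.3]
gripper_width: 1.002
```

Run:
```python
from h import *
c=cam("wrist"); save(c,"w2.png",1.4)
print(monitor.state()["tool_pos"])
for n,z in dict(tray_grip=.037).items(): print([(u,p,np.round(toz(c,u,z),3).tolist()[:2]) for u,p in pin(n,"wrist")])
```

```text
[ 0.58621827 -0.26228388  0.09295002]
[([269.6, 214.9], 0.89, [0.588, -0.256]), ([4.7, 310.8], 0.68, [0.498, -0.058])]
```

View pics/w2.png

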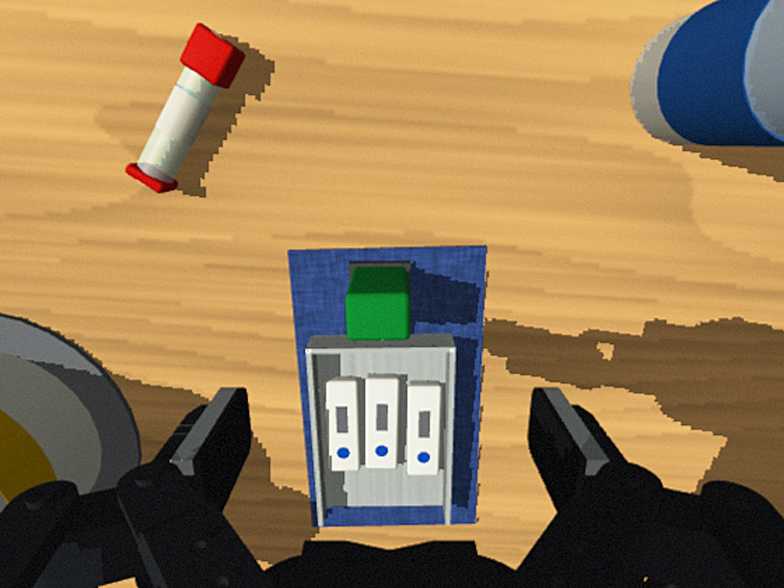

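Run:
```python
from h import *
c=cam("wrist")
for u,v in [(348,309),(408,309),(409,339),(347,339)]: print(np.round(toz(c,(u/1.4,v/1.4),.057)[:2],4))
for u,v in [(289,251),(487,246),(478,522),(308,527)]: print(np.round(toz(c,(u/1.4,v/1.4),.002)[:2],4))
for u,v in [(306,349),(456,349),(450,523),(320,525)]: print(np.round(toz(c,(u/1.4,v/1.4),.022)[:2],4))
print(c["o"])
```

```text
[ 0.5906 -0.2432]
[ 0.5924 -0.2709]
[ 0.5775 -0.2725]
[ 0.5757 -0.2433]
[ 0.6037 -0.2053]
[ 0.6136 -0.3158]
[ 0.4241 -0.3336]
[ 0.4128 -0.2185]
[ 0.5536 -0.2187]
[ 0.5588 -0.3015]
[ 0.4403 -0.3103]
[ 0.4337 -0.2289]
[ 0.66439287 -0.25697513  0.26808902]
```

Request:
step_arm:
  motion:
    - [0, 0.008, -0.05, 0, 0, 0.005, 0]
    - [0, 0.008, -0.1, 0, 0, 0.005, 0]
    - [0, 0.008, -0.145, 0, 0, 0.005, 0]
    - [0, 0.008, -0.145, 0, 0, 0.005, 0]
    - [0, 0.008, -0.145, 0, 0, 0.005, 255]
    - [0, 0.008, -0.145, 0, 0, 0.005, 255]
    - [0, 0.008, -0.145, 0, 0, 0.005, 255]
    - [0, 0.008, -0.145, 0, 0, 0.005, 255]
    - [0, 0.008, -0.145, 0, 0, 0.005, 255]
    - [0, 0.008, -0.145, 0, 0, 0.005, 255]

```text
time: 6.1
tool_pos: [0.5861, -0.2582, 0.0201]
tool_rot: [0.001, 0.999, 0.036, 0.001]
contact_force: [-1.5, 0.4, 5.7]
gripper_width: 0.323
```

Run:
```python
from h import *
c=cam("wrist"); save(c,"w3.png",1.4)
s=monitor.state();print(s["tool_pos"],s["contact_force"],s["gripper_width"])
```

```text
[ 0.58610371 -0.25820519  0.02007221] [0.1172128  0.10269584 6.57158588] 0.32269657584901723
```

View pics/w3.png

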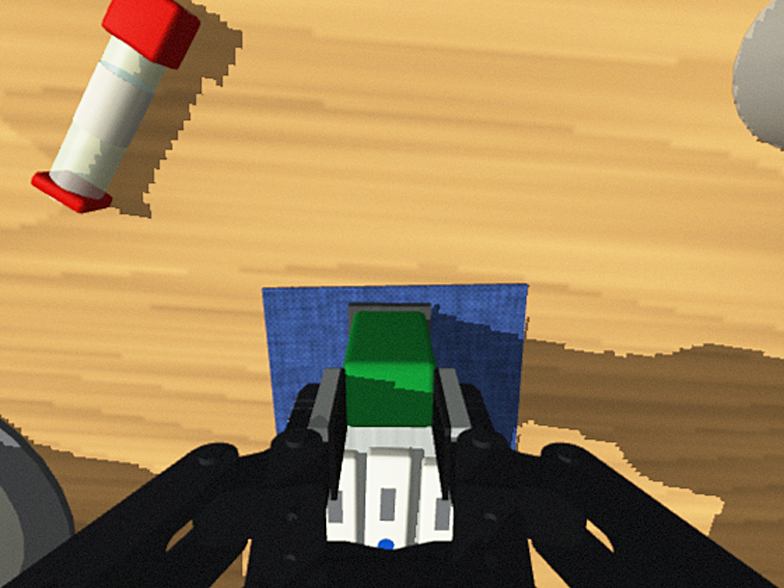

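Request:
step_arm:
  motion:
    - [0, 0, 0.03, 0, 0, 0, 255]
    - [0, 0, 0.07, 0, 0, 0, 255]
    - [0, 0, 0.12, 0, 0, 0, 255]
    - [0, 0, 0.18, 0, 0, 0, 255]
    - [0, 0, 0.24, 0, 0, 0, 255]
    - [0, 0, 0.3, 0, 0, 0, 255]
    - [0, 0, 0.36, 0, 0, 0, 255]
    - [0, 0, 0.42, 0, 0, 0, 255]
    - [0, 0, 0.44, 0, 0, 0, 255]
    - [0, 0, 0.44, 0, 0, 0, 255]

```text
time: 7.15
tool_pos: [0.5856, -0.2579, 0.2403]
tool_rot: [0.001, 0.999, 0.036, 0.002]
contact_force: [-0.1, -0.7, -2.1]
gripper_width: 0.325
```

Run:
```python
from h import *
c=cam("wrist"); save(c,"w4.png",1)
s=cam("scene"); save(s,"s4.png",2.5,(180,60,480,300))
s=monitor.state();print(s["tool_pos"],s["contact_force"],s["gripper_width"],s["joint_pos"])
```

```text
[ 0.58411578 -0.25703566  0.2361966 ] [ 0.2326932   0.39438873 -1.26601149] 0.3232525595387027 [-5.31114246e-01  6.69143034e-02  1.53899214e+00  7.77746875e-05
  1.53839004e+00  9.68392585e-01]
```

View pics/s4.png

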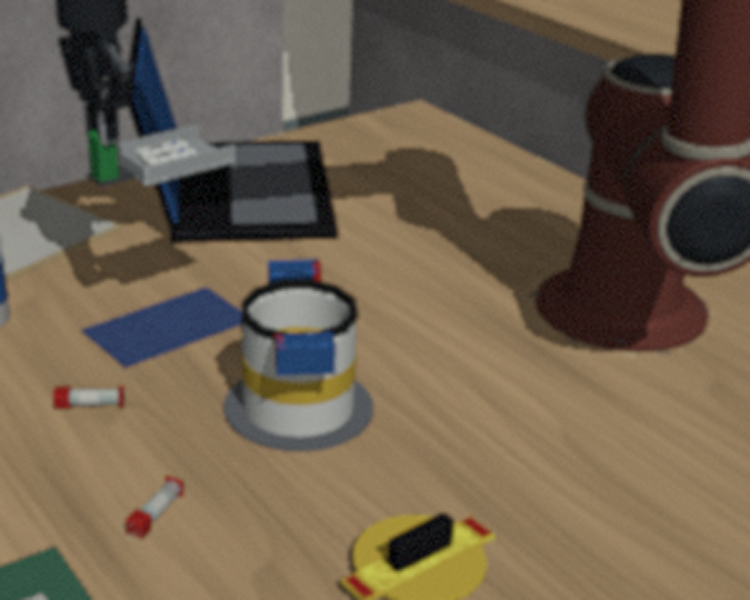

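View pics/w4.png

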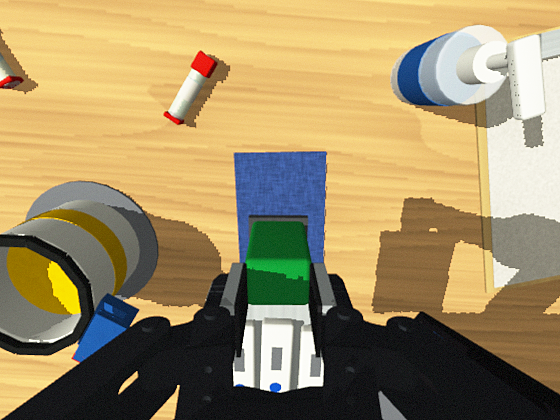

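The tray is held level and all three cases are in it. Next I carry it slowly over the canister.

Request:
step_arm:
  motion:
    - [0.001, 0.005, 0, 0, 0, 0, 255]
    - [0.005, 0.02, 0, 0, 0, 0, 255]
    - [0.01, 0.045, 0, 0, 0, 0, 255]
    - [0.018, 0.08, 0, 0, 0, 0, 255]
    - [0.028, 0.12, 0, 0, 0, 0, 255]
    - [0.038, 0.16, 0, 0, 0, 0, 255]
    - [0.047, 0.2, 0, 0, 0, 0, 255]
    - [0.056, 0.24, 0, 0, 0, 0, 255]
    - [0.066, 0.28, 0, 0, 0, 0, 255]
    - [0.075, 0.32, 0, 0, 0, 0, 255]

```text
time: 8.25
tool_pos: [0.6226, -0.095, 0.2381]
tool_rot: [-0.0, 0.999, 0.036, 0.0]
contact_force: [-0.5, -0.1, -2.1]
gripper_width: 0.325
```

Request:
step_arm:
  motion:
    - [0.01, 0.04, 0, 0, 0, 0, 255]
    - [0.02, 0.08, 0, 0, 0, 0, 255]
    - [0.03, 0.12, 0, 0, 0, 0, 255]
    - [0.036, 0.15, 0, 0, 0, 0, 255]
    - [0.039, 0.164, -0.01, 0, 0, 0, 255]
    - [0.04, 0.17, -0.03, 0, 0, 0, 255]
    - [0.04, 0.17, -0.06, 0, 0, 0, 255]
    - [0.04, 0.17, -0.09, 0, 0, 0, 255]
    - [0.04, 0.17, -0.11, 0, 0, 0, 255]
    - [0.04, 0.17, -0.11, 0, 0, 0, 255]

```text
time: 9.25
tool_pos: [0.6406, -0.0129, 0.1795]
tool_rot: [-0.0, 0.999, 0.035, -0.003]
contact_force: [-0.2, 0.2, -3.3]
gripper_width: 0.328
```

Run:
```python
from h import *
c=cam("wrist"); save(c,"w5.png",1.2)
s=cam("scene"); save(s,"s5.png",2.5,(180,60,480,300))
s=monitor.state();print(s["tool_pos"],s["contact_force"],s["gripper_width"],s["joint_pos"])
```

```text
[ 0.64216665 -0.01294939  0.18259431] [ 1.19000409 -0.38537754 -1.19437044] 0.32619065053053636 [-1.35914561e-01  1.04644447e-01  1.58825503e+00 -6.05277522e-05
  1.44947578e+00  1.36426128e+00]
```

View pics/s5.png

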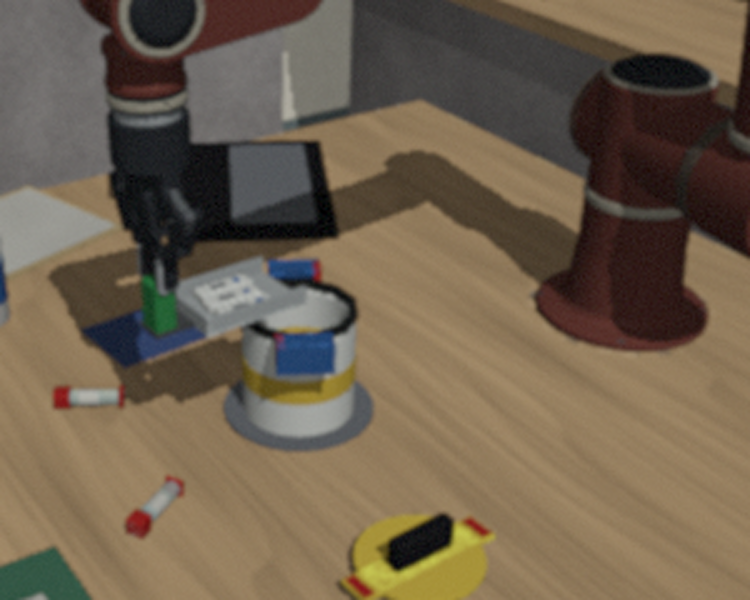

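View pics/w5.png

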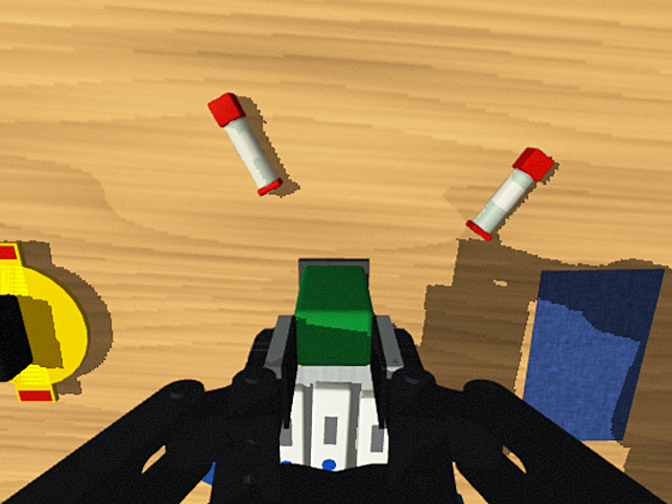

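Request:
step_arm:
  motion:
    - [-0.006, 0, 0.03, 0.006, -0.081, 0, 255]
    - [-0.016, -0.001, 0.06, 0.013, -0.162, 0, 255]
    - [-0.031, -0.002, 0.088, 0.019, -0.243, 0, 255]
    - [-0.049, -0.004, 0.111, 0.025, -0.325, 0, 255]
    - [-0.071, -0.006, 0.141, 0.031, -0.406, 0, 255]
    - [-0.097, -0.008, 0.167, 0.038, -0.487, 0, 255]
    - [-0.126, -0.01, 0.19, 0.044, -0.568, 0, 255]
    - [-0.126, -0.01, 0.19, 0.044, -0.568, 0, 255]
    - [-0.126, -0.01, 0.19, 0.044, -0.568, 0, 255]
    - [-0.126, -0.01, 0.19, 0.044, -0.568, 0, 255]

```text
time: 10.35
tool_pos: [0.5804, -0.0178, 0.2805]
tool_rot: [-0.017, 0.909, 0.033, 0.415]
contact_force: [0.6, -0.2, -1.3]
gripper_width: 0.328
```

Run:
```python
from h import *
c=cam("wrist"); save(c,"w6.png",1.2)
s=cam("scene"); save(s,"s6.png",2.5,(180,60,480,300))
t=cam("top"); save(t,"t6.png",2.5,(180,100,480,340))
s=monitor.state();print(s["tool_pos"],s["contact_force"],s["gripper_width"],s["joint_pos"])
```

```text
[ 0.58047547 -0.01752905  0.27931256] [-0.05547927 -0.27218562 -1.77352253] 0.3226913715859147 [-0.31668484 -0.68711425  2.23983749  0.40882855  0.81705284  1.02153058]
```

View pics/s6.png

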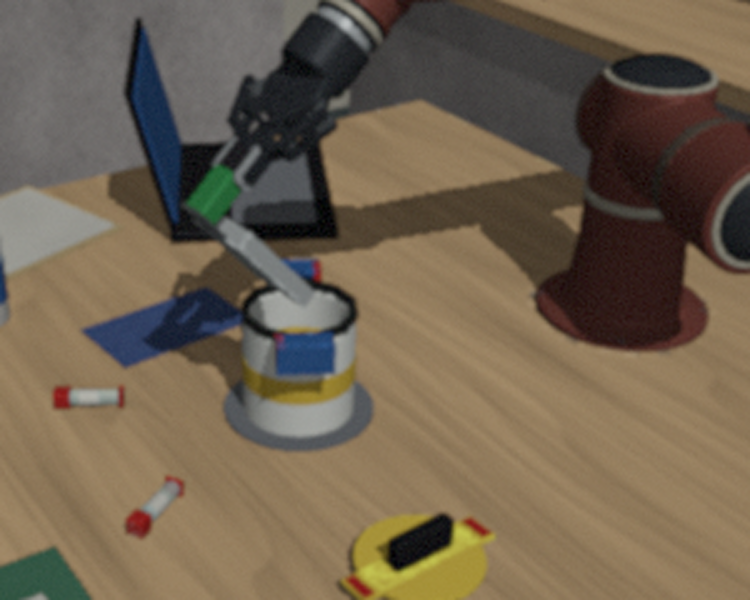

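View pics/w6.png

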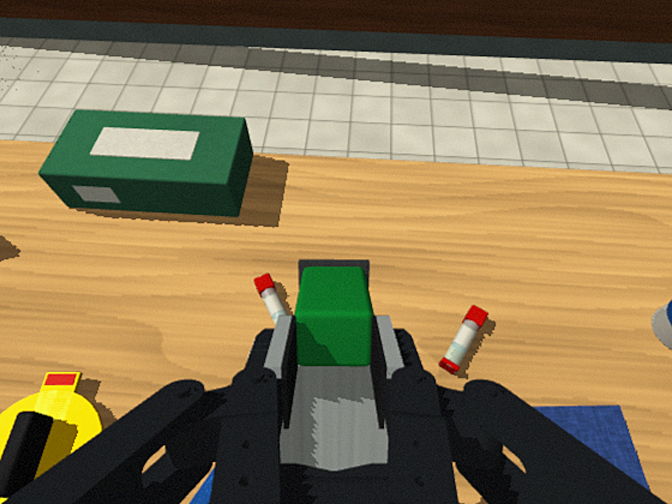

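View pics/t6.png

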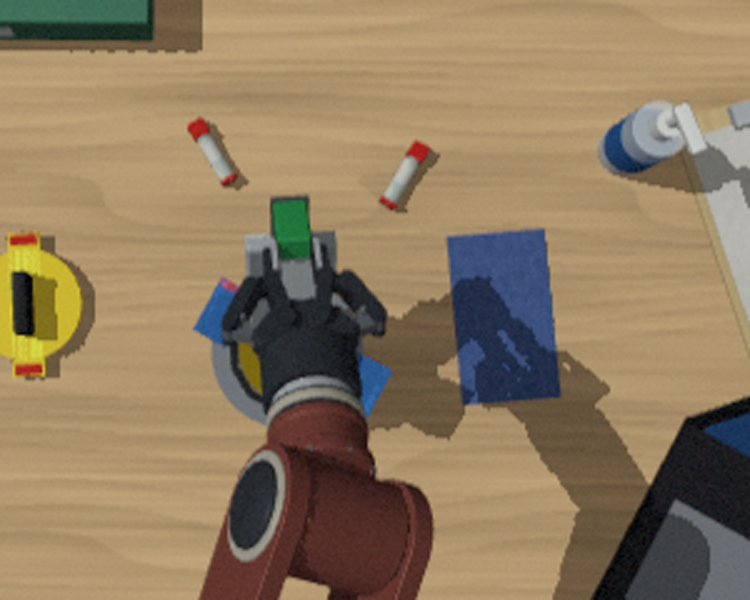

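The visible part of the tray is empty. I'm levelling it again and raising it.

Request:
step_arm:
  motion:
    - [0, 0, 0, 0, 0, 0, 255]
    - [0, 0, 0, 0, 0, 0, 255]
    - [0.029, 0.002, 0.0, -0.006, 0.081, 0, 255]
    - [0.055, 0.004, -0.01, -0.013, 0.162, 0, 255]
    - [0.077, 0.006, -0.02, -0.019, 0.243, 0, 255]
    - [0.095, 0.007, -0.03, -0.025, 0.325, 0, 255]
    - [0.11, 0.008, -0.04, -0.031, 0.406, 0, 255]
    - [0.12, 0.01, -0.06, -0.038, 0.487, 0, 255]
    - [0.126, 0.01, -0.06, -0.044, 0.568, 0, 255]
    - [0.126, 0.01, -0.06, -0.044, 0.568, 0, 255]

```text
time: 11.5
tool_pos: [0.645, -0.0122, 0.2448]
tool_rot: [-0.0, 0.999, 0.036, -0.002]
contact_force: [-0.4, -0.2, -1.5]
gripper_width: 0.327
```

Run:
```python
from h import *
c=cam("wrist"); save(c,"w7.png",1.)
s=cam("scene"); save(s,"s7.png",2.5,(180,60,480,300))
s=monitor.state();print(s["tool_pos"],s["tool_rot"],s["gripper_width"],s["joint_pos"])
```

```text
[ 0.64305325 -0.01230317  0.24687829] [-2.45357072e-04  9.99357352e-01  3.58443589e-02 -6.82627850e-05] 0.3290111329843647 [-1.34976976e-01  7.22244251e-02  1.51582862e+00  4.60428970e-04
  1.55375757e+00  1.36410738e+00]
```

View pics/s7.png

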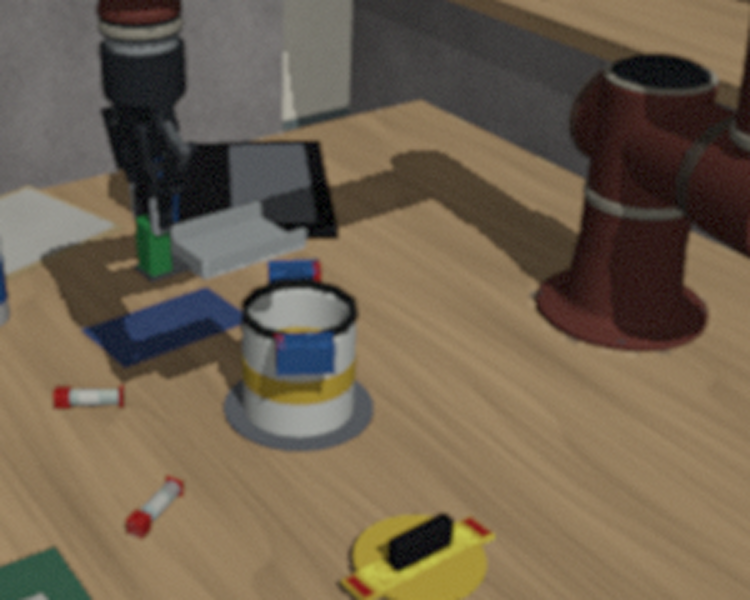

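View pics/w7.png

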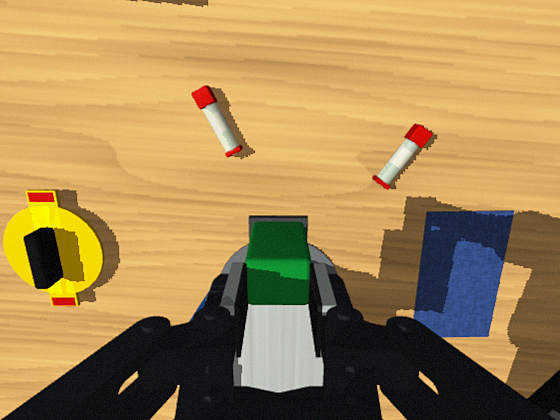

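The tray is empty, so it goes back to its mat.

Request:
step_arm:
  motion:
    - [-0.014, -0.06, 0, 0, 0, 0, 255]
    - [-0.03, -0.13, 0, 0, 0, 0, 255]
    - [-0.046, -0.2, 0, 0, 0, 0, 255]
    - [-0.065, -0.28, 0, 0, 0, 0, 255]
    - [-0.083, -0.36, 0, 0, 0, 0, 255]
    - [-0.1, -0.43, -0.05, 0, 0, 0, 255]
    - [-0.11, -0.475, -0.1, 0, 0, 0, 255]
    - [-0.114, -0.491, -0.16, 0, 0, 0, 255]
    - [-0.114, -0.491, -0.24, 0, 0, 0, 255]
    - [-0.114, -0.491, -0.3, 0, 0, 0, 255]

```text
time: 12.6
tool_pos: [0.5839, -0.2581, 0.0972]
tool_rot: [0.0, 0.999, 0.035, 0.001]
contact_force: [0.0, 0.2, -2.5]
gripper_width: 0.321
```

Request:
step_arm:
  motion:
    - [0, 0, -0.05, 0, 0, 0, 255]
    - [0, 0, -0.09, 0, 0, 0, 255]
    - [0, 0, -0.12, 0, 0, 0, 255]
    - [0, 0, -0.14, 0, 0, 0, 255]
    - [0, 0, -0.148, 0, 0, 0, 255]
    - [0, 0, -0.154, 0, 0, 0, 255]
    - [0, 0, -0.154, 0, 0, 0, 255]

```text
time: 13.3
tool_pos: [0.5859, -0.2583, 0.0218]
tool_rot: [0.0, 0.999, 0.036, 0.001]
contact_force: [-0.3, 0.3, -1.5]
gripper_width: 0.327
```

Run:
```python
from h import *
c=cam("wrist"); save(c,"w8.png",1.)
s=monitor.state();print(s["tool_pos"],s["tool_rot"],s["contact_force"])
```

```text
[ 0.58597997 -0.2583131   0.02201112] [4.13084084e-04 9.99362911e-01 3.56814394e-02 6.61319725e-04] [-0.03321915 -0.45935184 -0.49481959]
```

View pics/w8.png

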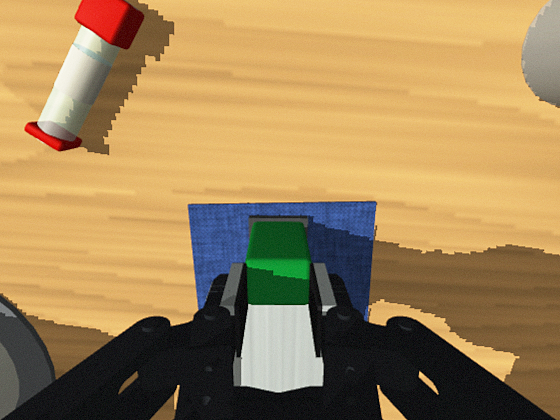

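Request:
step_arm:
  motion:
    - [0, 0, -0.004, 0, 0, 0, 255]
    - [0, 0, -0.005, 0, 0, 0, 255]
    - [0, 0, -0.005, 0, 0, 0, 0]
    - [0, 0, -0.005, 0, 0, 0, 0]
    - [0, 0, -0.005, 0, 0, 0, 0]
    - [0, 0, -0.005, 0, 0, 0, 0]
    - [0, 0, 0.05, 0, 0, 0, 0]
    - [0, 0, 0.13, 0, 0, 0, 0]
    - [0, 0, 0.23, 0, 0, 0, 0]
    - [0, 0, 0.33, 0, 0, 0, 0]

```text
time: 14.35
tool_pos: [0.5847, -0.2576, 0.1871]
tool_rot: [-0.0, 0.999, 0.036, -0.001]
contact_force: [1.2, 0.0, 0.2]
gripper_width: 0.996
```

Run:
```python
from h import *
c=cam("wrist"); save(c,"w9.png",1.4)
t=cam("top"); save(t,"t9.png",1.4)
st=monitor.state();print(st["tool_pos"],st["tool_rot"],st["joint_pos"])
for n,z in dict(tray=.002,tray_grip=.037,tray_lip=.005,tube0_mid=.01).items():
    for cn,cc in(("wrist",c),("top",t)):
        print(n,cn,[(u,p,np.round(toz(cc,u,z),3).tolist()[:2]) for u,p in pin(n,cn)])
```

```text
[ 0.58979535 -0.26051392  0.19684942] [0.00447842 0.99932756 0.03570294 0.0070475 ] [-5.31275035e-01  8.89995674e-02  1.58112028e+00  1.51312716e-05
  1.45477249e+00  9.68096110e-01]
tray wrist [([279.4, 249.6], 0.96, [0.503, -0.265])]
tray top [([379.8, 237.5], 0.83, [0.482, -0.263])]
tray_grip wrist [([278.3, 182.0], 0.94, [0.589, -0.257])]
tray_grip top [([381.7, 197.2], 0.86, [0.591, -0.261])]
tray_lip wrist [([276.7, 300.1], 0.94, [0.44, -0.266])]
tray_lip top [([377.4, 255.5], 0.62, [0.432, -0.255])]
tube0_mid wrist [([280.8, 253.0], 0.21, [0.503, -0.266])]
tube0_mid top [([268.1, 161.4], 0.65, [0.693, 0.051])]
```

View pics/w9.png

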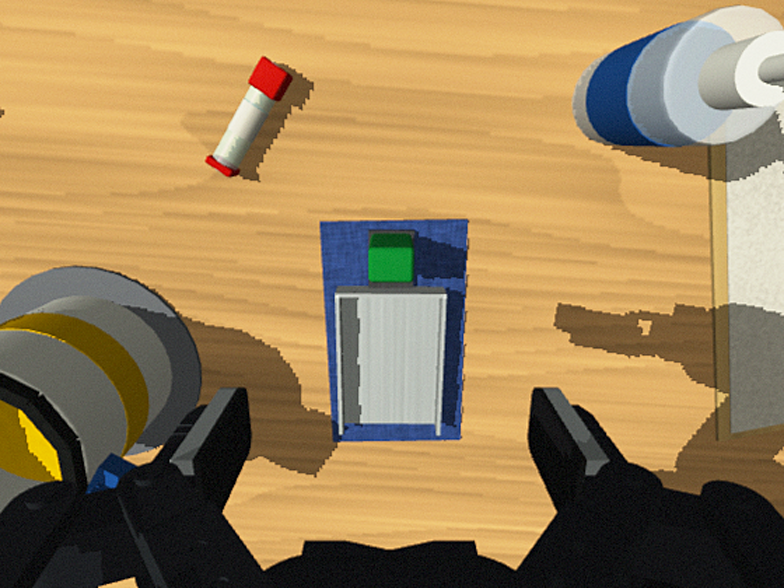

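View pics/t9.png

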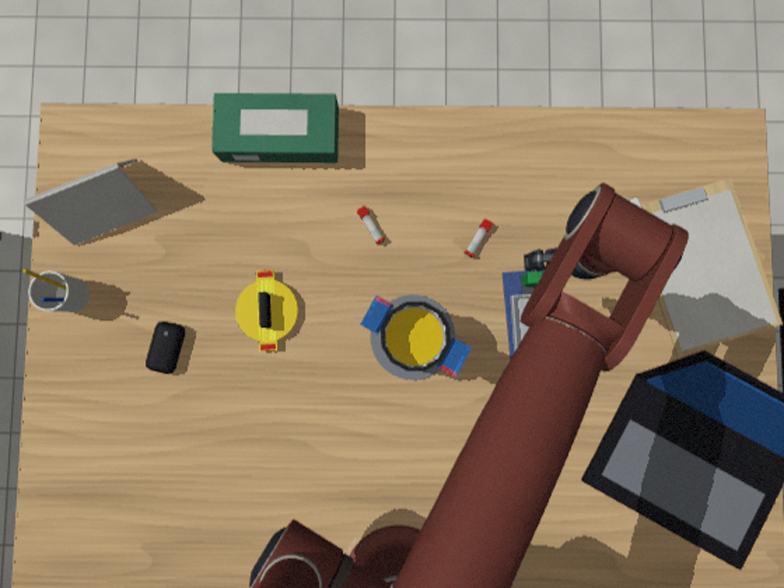

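The tray is back and level on the mat. I'll check the inside of the canister in the top view and locate both tubes.

Run:
```python
from h import *
c=cam("wrist"); save(c,"w10.png",1.4)
t=cam("top"); save(t,"t10.png",6,(245,190,350,285))
st=monitor.state();print(st["tool_pos"],st["tool_rot"])
def P(cc,l,z): return [np.round(toz(cc,u,z)[:2],4).tolist() for u in l]
print(pin("tube0_mid","wrist"),eyes.look_for("tube0_mid","wrist"))
print("top",P(t,[((365+0)/1.4,212/1.4),(380/1.4,241/1.4)],.015),P(t,[(487/1.4,225/1.4),(471/1.4,253/1.4)],.015))
```

```text
[ 0.58483526 -0.25771944  0.18466644] [-5.98304615e-04  9.99364281e-01  3.56337199e-02 -9.55975227e-04]
[] []
top [[0.7205, 0.0719], [0.6618, 0.0412]] [[0.6959, -0.1729], [0.639, -0.1406]]
```

View pics/t10.png

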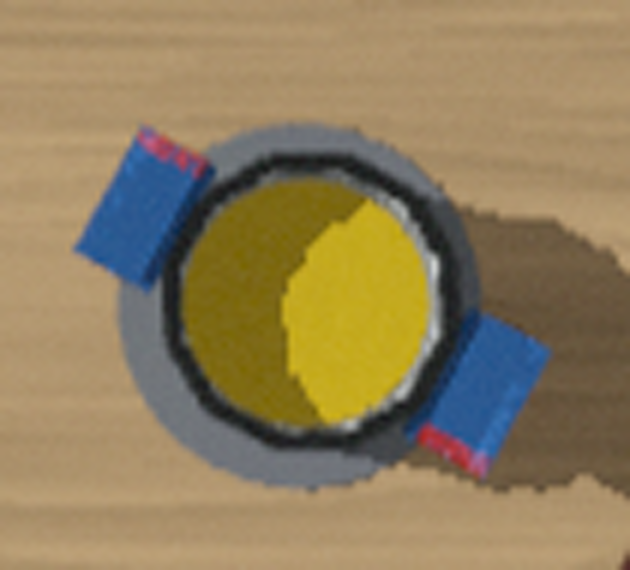

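View pics/w10.png

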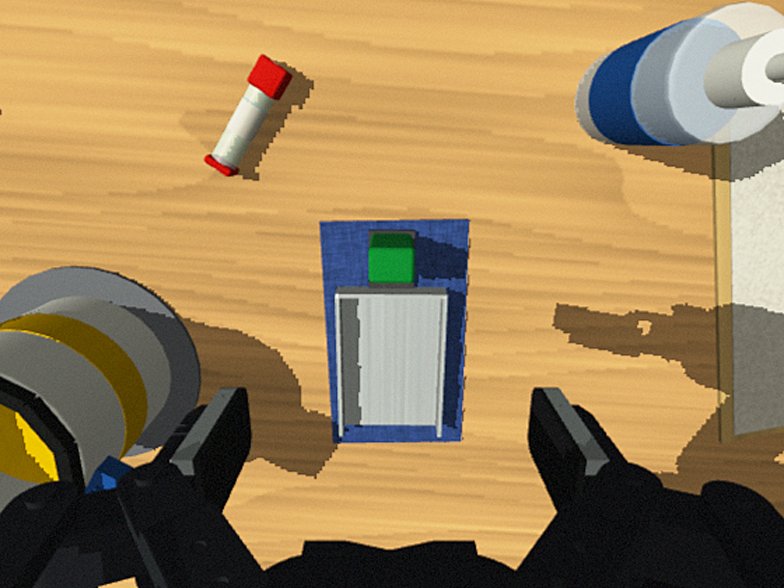

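The top view shows a yellow disc at mid-height in the canister (the band's top, by its size about 60 mm up), so the floor isn't visible. No case shows anywhere on the desk. Now the right-hand tube.

Run:
```python
from h import *
c=cam("wrist")
def P(cc,l,z): return [np.round(toz(cc,np.array(u)/1.4,z)[:2],4).tolist() for u in l]
print("capfar,foot",P(c,[(277,62),(222,164)],.02), P(c,[(277,62),(222,164)],.01))
s=cam("scene")
for n in ["tube0_mid","test0_mid"]:
  print(n,[(u,p,np.round(toz(s,u,.01),3)) for u,p in pin(n,"scene")], [(np.round(b["box"]),round(b["p"],2)) for b in eyes.look_for(n,"scene")],[(np.round(b["box"]),round(b["p"],2)) for b in eyes.look_for(n,"top")])
```

```text
capfar,foot [[0.7065, -0.1773], [0.641, -0.1401]] [[0.7078, -0.1751], [0.6403, -0.1368]]
tube0_mid [([244.7, 261.5], 0.52, array([0.689, 0.065, 0.01 ]))] [(array([242., 261.,  22.,  23.]), 0.71), (array([215., 220.,  32.,   9.]), 0.38)] [(array([265., 160.,  15.,  27.]), 0.44)]
test0_mid [] [] []
```

Request:
step_arm:
  motion:
    - [0.03, 0.04, 0, 0, 0, -0.09, 0]
    - [0.07, 0.09, 0, 0, 0, -0.18, 0]
    - [0.12, 0.14, 0, 0, 0, -0.27, 0]
    - [0.16, 0.18, -0.04, 0, 0, -0.36, 0]
    - [0.175, 0.2, -0.1, 0, 0, -0.396, 0]
    - [0.175, 0.2, -0.126, 0, 0, -0.396, 0]
    - [0.175, 0.2, -0.126, 0, 0, -0.396, 0]
    - [0.175, 0.2, -0.126, 0, 0, -0.396, 0]

```text
time: 16.25
tool_pos: [0.6726, -0.1589, 0.1236]
tool_rot: [0.0, 0.966, -0.258, 0.0]
contact_force: [0.2, -0.2, 0.8]
gripper_width: 1.001
```

Run:
```python
from h import *
c=cam("wrist"); save(c,"w11.png",1.4)
st=monitor.state();print(st["tool_pos"],st["tool_rot"],st["joint_pos"])
print([(u,p,np.round(toz(c,u,.01),4)) for u,p in pin("tube0_mid","wrist")])
```

```text
[ 0.67320488 -0.159159    0.12473561] [ 1.90230184e-04  9.65986354e-01 -2.58590882e-01  1.04113777e-03] [-3.39528041e-01  2.57441686e-01  1.51413589e+00 -2.21671648e-04
  1.36790950e+00  1.75443939e+00]
[([65.7, 286.2], 0.95, array([0.6968, 0.0576, 0.01  ]))]
```

View pics/w11.png

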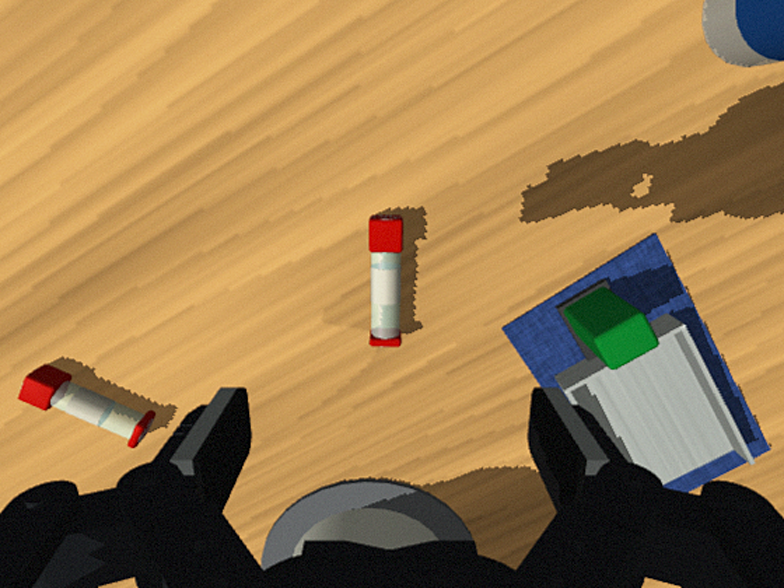

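Run:
```python
from h import *
c=cam("wrist")
a=toz(c,np.array((386,222))/1.4,.02); b=toz(c,np.array((385,337))/1.4,.02)
print(a,b,(a+b)/2,np.degrees(np.arctan2(*(a-b)[[1,0]])),np.linalg.norm(a-b))
for v in (217,222,250,285,337,345): print(v,toz(c,np.array((386,v))/1.4,.02)[:2])
```

```text
[ 0.70440884 -0.17504267  0.02      ] [ 0.64266027 -0.13853902  0.02      ] [ 0.67353456 -0.15679085  0.02      ] -30.590127314940933 0.07173145645702408
217 [ 0.70690327 -0.17648816]
222 [ 0.70440884 -0.17504267]
250 [ 0.6901437  -0.16677618]
285 [ 0.6715734  -0.15601491]
337 [ 0.6423486  -0.13907948]
345 [ 0.63766776 -0.13636699]
```

Request:
step_arm:
  motion:
    - [0, 0.004, -0.06, 0, 0, 0, 0]
    - [0, 0.004, -0.13, 0, 0, 0, 0]
    - [0, 0.004, -0.19, 0, 0, 0, 0]
    - [0, 0.004, -0.22, 0, 0, 0, 0]
    - [0, 0.004, -0.236, 0, 0, 0, 0]
    - [0, 0.004, -0.236, 0, 0, 0, 0]

```text
time: 17.0
tool_pos: [0.6729, -0.1563, 0.0052]
tool_rot: [-0.0, 0.966, -0.259, -0.0]
contact_force: [-0.3, -0.0, 1.1]
gripper_width: 1.0
```

Run:
```python
from h import *
c=cam("wrist"); save(c,"w12.png",1)
st=monitor.state();print(st["tool_pos"],st["contact_force"])
```

```text
[ 0.67372563 -0.15648662  0.00644041] [-0.01815199  0.31220044  0.24373839]
```

View pics/w12.png

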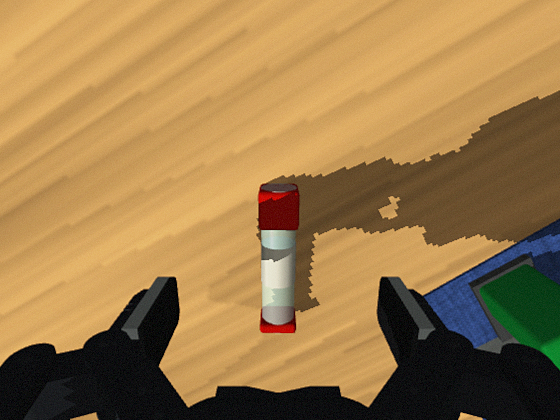

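Run:
```python
from h import *
c=cam("wrist"); p=monitor.state()["tool_pos"]
print(proj(c,p),proj(c,p+np.array([0,0,.004])))
for v in (184,230,262,318,332): print(v,toz(c,(280,v),.02 if v<240 or v>310 else .018)[:2])
```

```text
[277.54162036 251.03635169] [277.53237366 254.1061807 ]
184 [ 0.70877411 -0.17787188]
230 [ 0.68848983 -0.1662345 ]
262 [ 0.6724535  -0.15704701]
318 [ 0.64430862 -0.14088711]
332 [ 0.6365276  -0.13642303]
```

Request:
step_arm:
  motion:
    - [0, 0, -0.007, 0, 0, 0, 0]
    - [0, 0, -0.007, 0, 0, 0, 255]
    - [0, 0, -0.007, 0, 0, 0, 255]
    - [0, 0, -0.007, 0, 0, 0, 255]
    - [0, 0, -0.007, 0, 0, 0, 255]
    - [0, 0, -0.007, 0, 0, 0, 255]
    - [0, 0, -0.007, 0, 0, 0, 255]
    - [0, 0, -0.007, 0, 0, 0, 255]
    - [0, 0, 0.02, 0, 0, 0, 255]
    - [0, 0, 0.06, 0, 0, 0, 255]

```text
time: 18.1
tool_pos: [0.6717, -0.1556, 0.0344]
tool_rot: [-0.0, 0.966, -0.258, -0.002]
contact_force: [0.0, -0.4, 0.1]
gripper_width: -0.007
```

Run:
```python
from h import *
c=cam("wrist"); save(c,"w13.png",1)
st=monitor.state();print(st["tool_pos"],st["contact_force"],st["gripper_width"])
```

```text
[ 0.67504233 -0.1567073   0.04008848] [ 1.77896898 -0.69984877  2.60438333] 0.004156224307560395
```

View pics/w13.png

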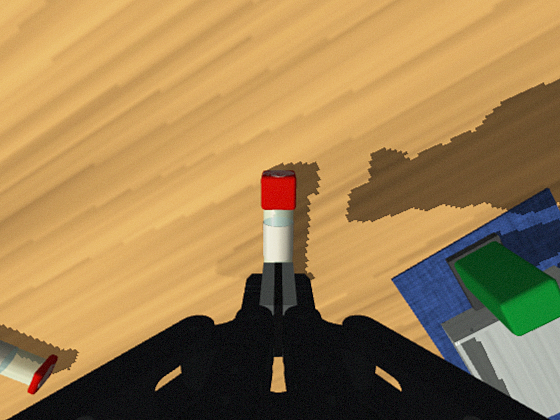

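The grasp slipped: the fingers shut fully and the tube still lies on the desk. I'll open, rise and re-measure, then take it by the square cap.

Request:
step_arm:
  motion:
    - [0, 0, 0.06, 0, 0, 0, 0]
    - [0, 0, 0.12, 0, 0, 0, 0]
    - [0, 0, 0.14, 0, 0, 0, 0]
    - [0, 0, 0.14, 0, 0, 0, 0]
    - [0, 0, 0.14, 0, 0, 0, 0]

```text
time: 18.65
tool_pos: [0.6723, -0.1558, 0.104]
tool_rot: [-0.0, 0.966, -0.258, -0.001]
contact_force: [0.5, 1.1, -0.2]
gripper_width: 0.845
```

Run:
```python
from h import *
c=cam("wrist"); save(c,"w14.png",1.4)
st=monitor.state();print(st["tool_pos"],st["contact_force"],st["gripper_width"])
print(pin("tube0_mid","wrist"))
```

```text
[ 0.67171688 -0.1556093   0.10298539] [-1.2318079   1.10220618  0.28572875] 0.9223784898852424
[([54.2, 296.9], 0.77)]
```

View pics/w14.png

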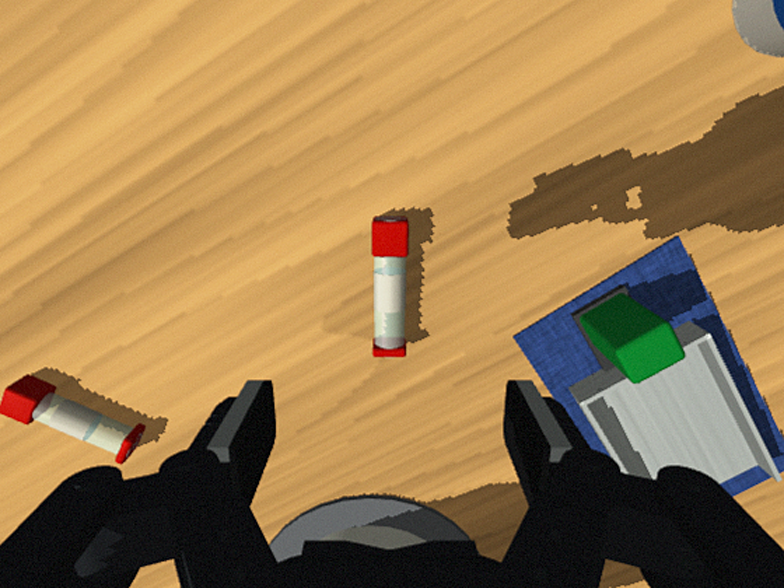

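Run:
```python
from h import *
c=cam("wrist")
for uv in [(373,221),(408,221),(408,256),(373,256),(390,238),(389,348),(389,300)]: print(uv,toz(c,np.array(uv)/1.4,.02)[:2])
print(monitor.state()["tool_pos"],c["o"])
```

```text
(373, 221) [ 0.70884001 -0.16733685]
(408, 221) [ 0.69956533 -0.18343218]
(408, 256) [ 0.68297828 -0.17414543]
(373, 256) [ 0.69246789 -0.15767883]
(390, 238) [ 0.69642632 -0.17060498]
(389, 348) [ 0.64097408 -0.13804055]
(389, 300) [ 0.66631273 -0.15263773]
[ 0.67156468 -0.1555631   0.10260548] [ 0.74026246 -0.19504412  0.27634585]
```

Request:
step_arm:
  motion:
    - [0.02, -0.015, -0.05, 0, 0, 0, 0]
    - [0.049, -0.03, -0.12, 0, 0, 0, 0]
    - [0.049, -0.03, -0.17, 0, 0, 0, 0]
    - [0.049, -0.03, -0.195, 0, 0, 0, 0]
    - [0.049, -0.03, -0.204, 0, 0, 0, 0]
    - [0.049, -0.03, -0.204, 0, 0, 0, 0]
    - [0.049, -0.03, -0.204, 0, 0, 0, 0]

```text
time: 19.5
tool_pos: [0.6984, -0.1713, 0.0049]
tool_rot: [0.0, 0.966, -0.258, 0.001]
contact_force: [-0.2, 0.4, 0.2]
gripper_width: 0.996
```

Request:
step_arm:
  motion:
    - [0, 0, 0, 0, 0, 0, 120]
    - [0, 0, 0, 0, 0, 0, 255]
    - [0, 0, 0, 0, 0, 0, 255]
    - [0, 0, 0, 0, 0, 0, 255]
    - [0, 0, 0, 0, 0, 0, 255]
    - [0, 0, 0, 0, 0, 0, 255]

```text
time: 20.1
tool_pos: [0.6973, -0.171, 0.0031]
tool_rot: [-0.0, 0.966, -0.258, -0.0]
contact_force: [0.8, 0.5, 0.3]
gripper_width: 0.0
```

Run:
```python
from h import *
c=cam("wrist"); save(c,"w15.png",1)
st=monitor.state();print(st["tool_pos"],st["contact_force"],st["gripper_width"])
```

```text
[ 0.69729142 -0.17097804  0.00300859] [-0.04519338  0.15528967 -0.13438647] -0.002889709714088813
```

View pics/w15.png

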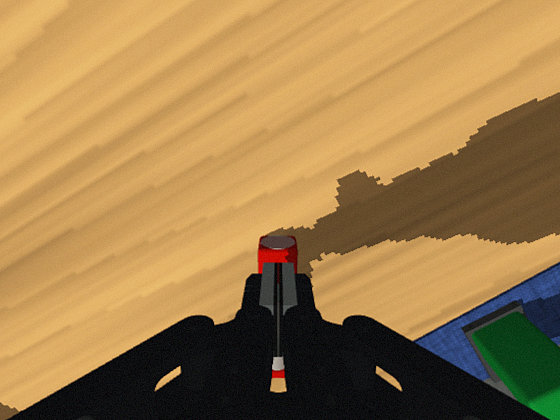

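Run:
```python
from h import *
from plant import eyes
f=eyes.grab_frame("wrist"); H=np.array(f["hand_eye"]); print(np.round(H,4))
K=np.array(f["mtx"]); Hi=np.linalg.inv(H)
for x in (-11,0,11):
  for d in (0,5,10,15,20,40):
    p=Hi@np.array([x/1e3,0,-d/1e3,1]); u=K@p[:3]; print(x,d,np.round(u[:2]/u[2],0))
cv2.imwrite("pics/w15z.png",cv2.resize(f["pixels"][210:400,200:360,::-1],None,fx=4,fy=3.1*1.2,interpolation=cv2.INTER_CUBIC)[:600])
```

```text
[[ 1.000e-04 -9.514e-01 -3.080e-01  7.860e-02]
 [ 1.000e+00  1.000e-04 -1.000e-04  0.000e+00]
 [ 1.000e-04 -3.080e-01  9.514e-01 -1.740e-01]
 [ 0.000e+00  0.000e+00  0.000e+00  1.000e+00]]
-11 0 [278. 269.]
-11 5 [278. 274.]
-11 10 [278. 278.]
-11 15 [278. 283.]
-11 20 [278. 288.]
-11 40 [278. 311.]
0 0 [278. 251.]
0 5 [278. 255.]
0 10 [278. 259.]
0 15 [278. 264.]
0 20 [278. 268.]
0 40 [278. 289.]
11 0 [278. 233.]
11 5 [278. 236.]
11 10 [278. 240.]
11 15 [278. 244.]
11 20 [278. 248.]
11 40 [278. 266.]
```

View pics/w15z.png

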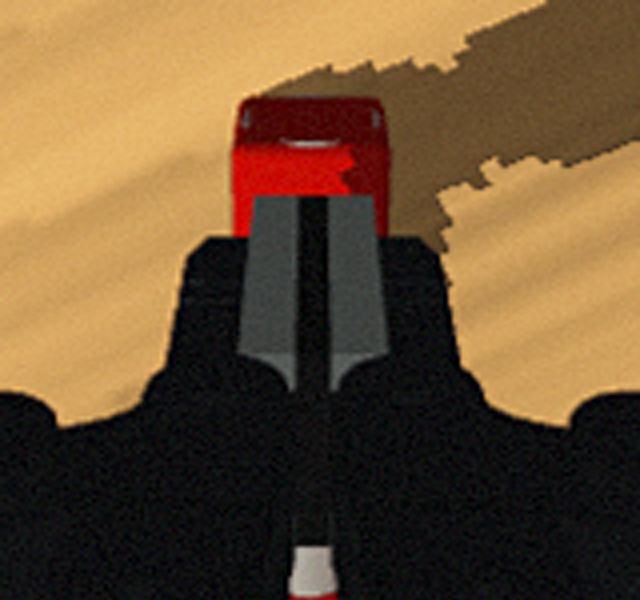

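Run:
```python
from h import *
c=cam("scene"); p=monitor.state()["tool_pos"]; u=proj(c,p); print(p,u, proj(c,p+[0,0,.02]))
im=c["img"].copy(); x,y=int(u[0])-40,int(u[1])-50
z=cv2.resize(im[y:y+75,x:x+100,::-1],None,fx=7.5,fy=7.5,interpolation=cv2.INTER_CUBIC)
for d in (0,.01,.02,.04):
    v=(proj(c,p+[0,0,d])-[x,y])*7.5+3; cv2.drawMarker(z,(int(v[0]),int(v[1])),(0,255,0),cv2.MARKER_CROSS,12,1)
cv2.imwrite("pics/s15.png",z)
```

```text
[ 0.69729865 -0.17097498  0.00300449] [204.48633025 219.95067223] [203.80269409 214.07961921]
```

View pics/s15.png

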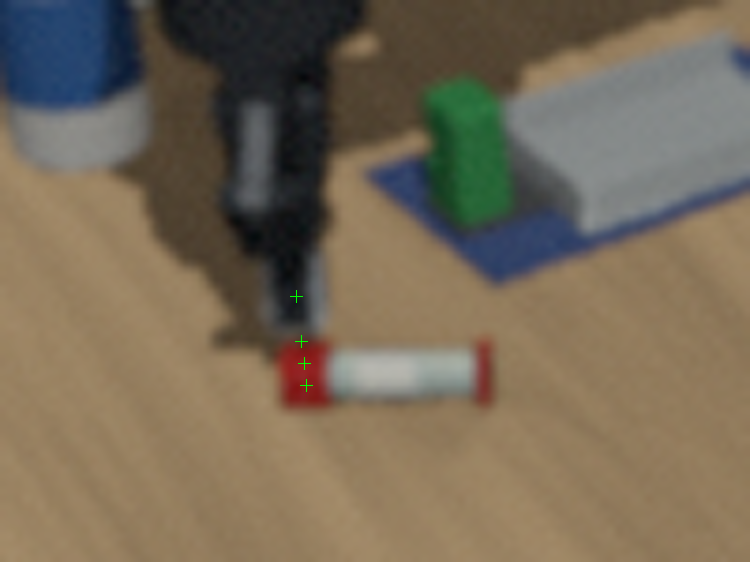

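The scene view shows the shut fingertips about 25 mm above the reported TCP, just clear of the cap (tip at about px (295,330) in the zoom). That explains both misses: the fingers end higher than stated. I'll open and go about 20 mm lower, watching the force.

Request:
step_arm:
  motion:
    - [0, 0, 0.01, 0, 0, 0, 0]
    - [0, 0, 0.01, 0, 0, 0, 0]
    - [0, 0, 0.01, 0, 0, 0, 0]
    - [0, 0, 0.01, 0, 0, 0, 0]
    - [0, 0, 0.0, 0, 0, 0, 0]
    - [0, 0, -0.01, 0, 0, 0, 0]
    - [0, 0, -0.02, 0, 0, 0, 0]
    - [0, 0, -0.03, 0, 0, 0, 0]
    - [0, 0, -0.03, 0, 0, 0, 0]

```text
time: 21.15
tool_pos: [0.6964, -0.1707, -0.0135]
tool_rot: [-0.0, 0.966, -0.258, -0.001]
contact_force: [0.3, -0.1, -0.0]
gripper_width: 1.0
```

Run:
```python
from h import *
c=cam("scene"); st=monitor.state(); p=st["tool_pos"]; u=proj(c,p); print(p,st["contact_force"],st["joint_pos"])
im=c["img"].copy(); x,y=int(u[0])-40,int(u[1])-50
z=cv2.resize(im[y:y+75,x:x+100,::-1],None,fx=7.5,fy=7.5,interpolation=cv2.INTER_CUBIC)
for d in (0,.01,.02,.04):
    v=(proj(c,p+[0,0,d])-[x,y])*7.5+3; cv2.drawMarker(z,(int(v[0]),int(v[1])),(0,255,0),cv2.MARKER_CROSS,12,1)
cv2.imwrite("pics/s16.png",z)
c=cam("wrist"); save(c,"w16.png",1)
```

```text
[ 0.69674645 -0.17079133 -0.01290152] [-0.28712999  0.456924   -0.2551794 ] [-3.44013684e-01  4.56882812e-01  1.50956298e+00  2.12250998e-05
  1.17669917e+00  1.74950069e+00]
```

View pics/s16.png

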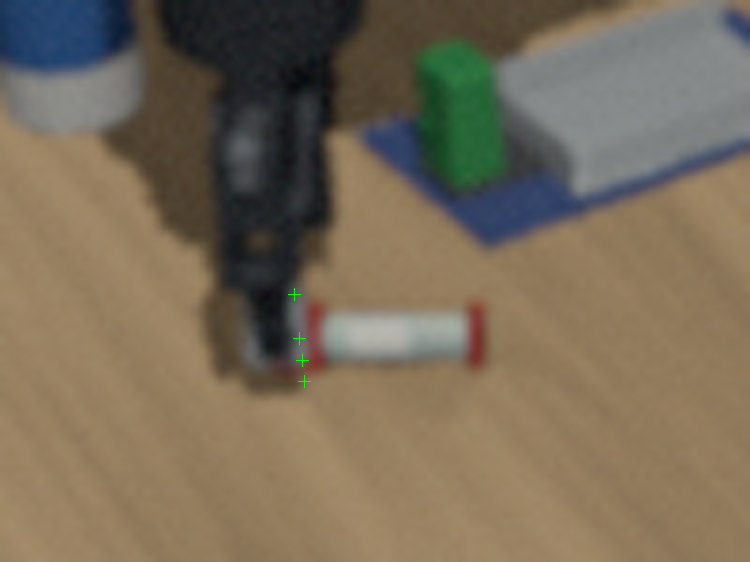

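View pics/w16.png

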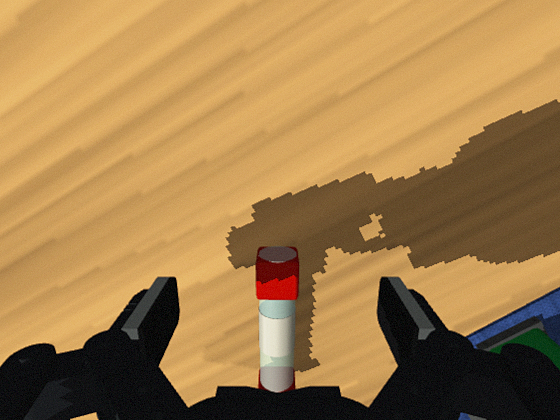

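Request:
step_arm:
  motion:
    - [0, 0, -0.004, 0, 0, 0, 150]
    - [0, 0, -0.004, 0, 0, 0, 255]
    - [0, 0, -0.004, 0, 0, 0, 255]
    - [0, 0, -0.004, 0, 0, 0, 255]
    - [0, 0, -0.004, 0, 0, 0, 255]
    - [0, 0, -0.004, 0, 0, 0, 255]

```text
time: 21.85
tool_pos: [0.6978, -0.1711, -0.0134]
tool_rot: [0.0, 0.966, -0.258, 0.0]
contact_force: [-0.1, 0.8, 1.7]
gripper_width: 0.196
```

Run:
```python
from h import *
c=cam("wrist"); save(c,"w17.png",1)
st=monitor.state();print(st["tool_pos"],st["contact_force"],st["gripper_width"])
```

```text
[ 0.6977368  -0.1711349  -0.01340874] [0.07628271 0.31023687 1.36613283] 0.20076150644559113
```

View pics/w17.png

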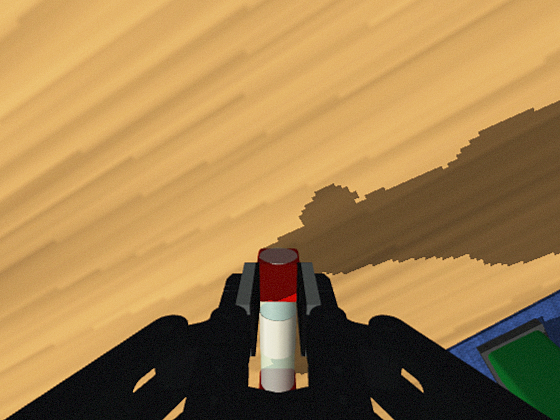

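The tube is gripped (opening 17 mm). Now I lift it and carry it to the canister.

Request:
step_arm:
  motion:
    - [0, 0, 0.06, 0, 0, 0, 255]
    - [0, 0, 0.14, 0, 0, 0, 255]
    - [0, 0, 0.24, 0, 0, 0, 255]
    - [-0.03, 0.02, 0.33, 0, 0, 0, 255]
    - [-0.09, 0.06, 0.38, 0, 0, 0, 255]
    - [-0.16, 0.1, 0.38, 0, 0, 0, 255]
    - [-0.23, 0.15, 0.38, 0, 0, 0, 255]
    - [-0.3, 0.2, 0.38, 0, 0, 0, 255]
    - [-0.37, 0.24, 0.38, 0, 0, 0, 255]
    - [-0.405, 0.262, 0.38, 0, 0, 0, 255]

```text
time: 22.9
tool_pos: [0.4923, -0.0386, 0.1755]
tool_rot: [-0.0, 0.966, -0.258, -0.001]
contact_force: [0.8, 0.8, -0.1]
gripper_width: 0.201
```

Request:
step_arm:
  motion:
    - [0, 0, 0, 0, 0, 0, 255]
    - [0, 0, 0, 0, 0, 0, 255]

```text
time: 23.1
tool_pos: [0.4951, -0.0401, 0.1763]
tool_rot: [0.0, 0.966, -0.258, 0.001]
contact_force: [-0.3, -0.3, 0.4]
gripper_width: 0.194
```

Run:
```python
from h import *
c=cam("wrist"); save(c,"w18.png",1.4)
s=cam("scene"); save(s,"s18.png",2.5,(180,60,480,300))
st=monitor.state();print(st["tool_pos"],st["contact_force"],st["gripper_width"])
for n,z in dict(mouth=.12,claw_a=.132).items():
    print(n,[(u,p,np.round(toz(c,u,z),3).tolist()[:2]) for u,p in pin(n,"wrist")])
```

```text
[ 0.49563572 -0.04052403  0.17628294] [-0.09280767 -0.17993883  0.2670209 ] 0.19859901489104353
mouth [([278.9, 257.4], 0.56, [0.469, -0.026])]
claw_a [([391.3, 261.4], 0.8, [0.432, -0.095]), ([165.4, 266.5], 0.76, [0.507, 0.044]), ([14.4, 308.5], 0.19, [0.534, 0.159])]
```

View pics/w18.png

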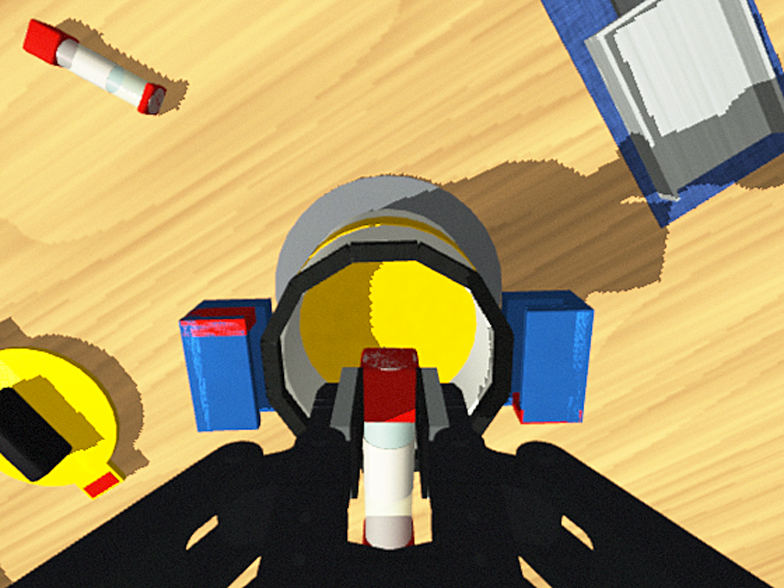

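View pics/s18.png

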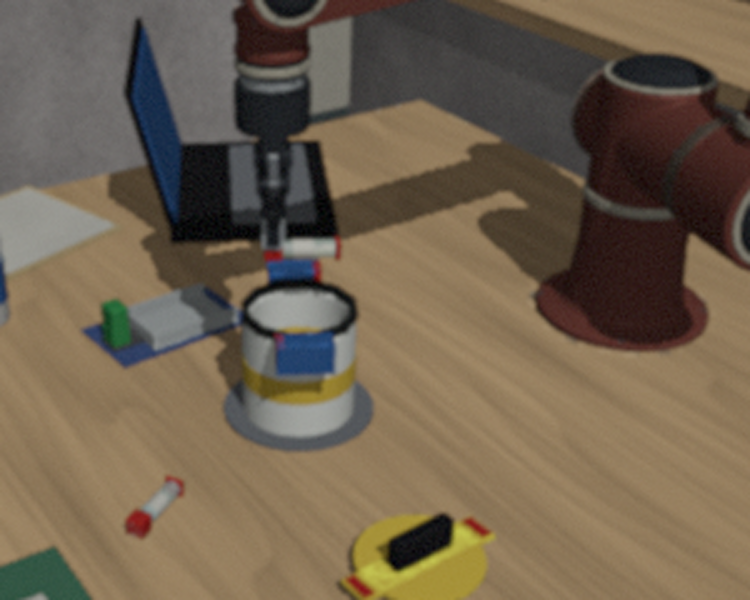

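Request:
step_arm:
  motion:
    - [-0.004, 0, -0.05, 0, 0, 0, 255]
    - [-0.004, 0, -0.1, 0, 0, 0, 255]
    - [-0.004, 0, -0.14, 0, 0, 0, 255]
    - [-0.004, 0, -0.14, 0, 0, 0, 255]
    - [-0.004, 0, -0.14, 0, 0, 0, 110]
    - [-0.004, 0, -0.14, 0, 0, 0, 110]
    - [-0.004, 0, -0.14, 0, 0, 0, 110]
    - [-0.004, 0, -0.1, 0, 0, 0, 110]
    - [-0.004, 0, 0.0, 0, 0, 0, 80]
    - [-0.004, 0, 0.1, 0, 0, 0, 0]

```text
time: 24.3
tool_pos: [0.4922, -0.0398, 0.2274]
tool_rot: [0.0, 0.966, -0.258, -0.001]
contact_force: [1.1, -0.7, -0.6]
gripper_width: 0.835
```

Run:
```python
from h import *
c=cam("wrist"); save(c,"w19.png",1.4)
s=cam("top"); save(s,"t19.png",1.4)
st=monitor.state();print(st["tool_pos"],st["contact_force"],st["gripper_width"])
print([(u,p,np.round(toz(c,u,.01),3).tolist()[:2]) for u,p in pin("tube0_mid","wrist")])
```

```text
[ 0.49758927 -0.04104241  0.23668364] [ 0.58026558 -0.01325952  0.52172005] 0.9873543261281236
[]
```

View pics/w19.png

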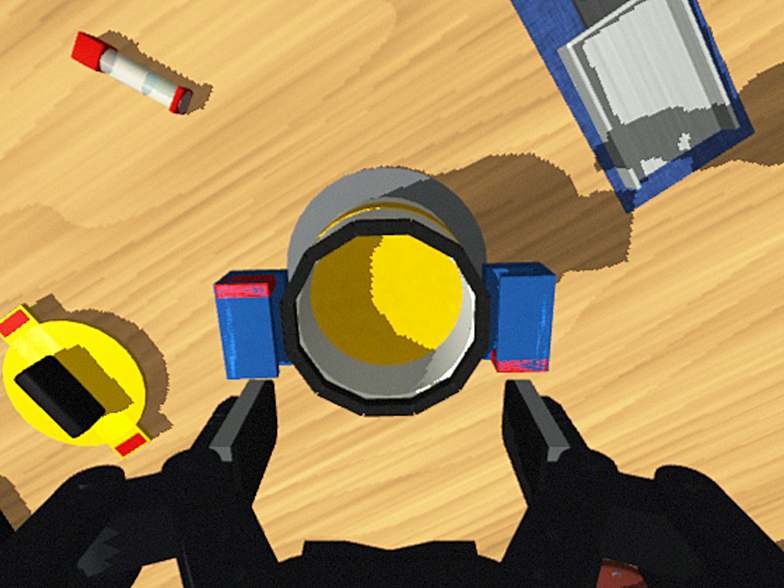

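View pics/t19.png

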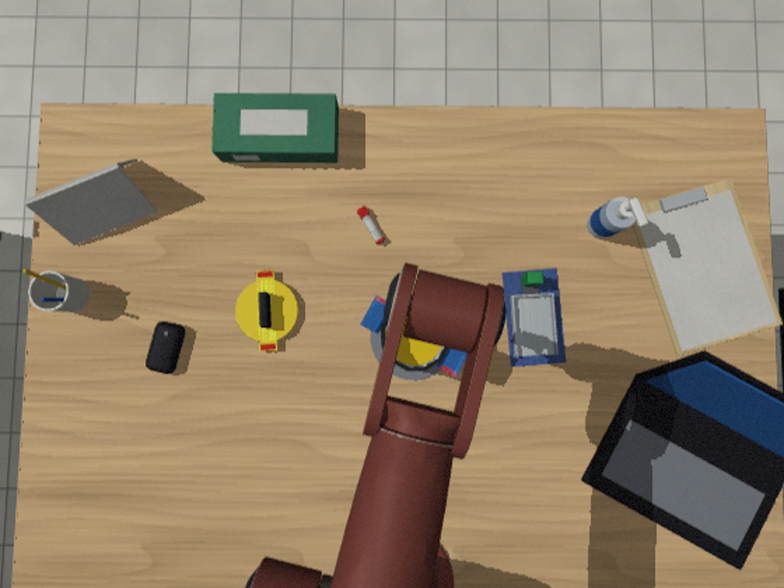

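The first tube is in the can. On to the second one, at about (0.70, 0.06) with its axis at about 28°.

Request:
step_arm:
  motion:
    - [0.04, 0.02, 0.03, 0, 0, 0.09, 0]
    - [0.1, 0.05, 0.03, 0, 0, 0.18, 0]
    - [0.17, 0.08, 0.03, 0, 0, 0.27, 0]
    - [0.24, 0.12, 0.03, 0, 0, 0.36, 0]
    - [0.31, 0.15, 0, 0, 0, 0.45, 0]
    - [0.38, 0.19, -0.08, 0, 0, 0.54, 0]
    - [0.43, 0.21, -0.16, 0, 0, 0.63, 0]
    - [0.444, 0.22, -0.22, 0, 0, 0.675, 0]
    - [0.444, 0.22, -0.24, 0, 0, 0.675, 0]
    - [0.444, 0.22, -0.24, 0, 0, 0.675, 0]

```text
time: 25.45
tool_pos: [0.7126, 0.0699, 0.1025]
tool_rot: [-0.001, 0.97, 0.242, -0.003]
contact_force: [0.4, 0.4, 0.5]
gripper_width: 1.001
```

Request:
step_arm:
  motion:
    - [0, 0, 0, 0, 0, 0, 0]
    - [0, 0, 0, 0, 0, 0, 0]

```text
time: 25.65
tool_pos: [0.7162, 0.0695, 0.1096]
tool_rot: [0.001, 0.97, 0.242, 0.002]
contact_force: [-1.1, 0.7, -0.8]
gripper_width: 0.997
```

Run:
```python
from h import *
c=cam("wrist"); save(c,"w20.png",1.4)
st=monitor.state();print(st["tool_pos"],st["tool_rot"],st["joint_pos"])
print([(u,p,np.round(toz(c,u,.01),3).tolist()[:2]) for u,p in pin("tube0_mid","wrist")])
```

```text
[0.71619371 0.06956316 0.10959341] [6.18928309e-04 9.70270032e-01 2.42012491e-01 2.37408406e-03] [-6.46760799e-03  3.29595793e-01  1.45279906e+00 -2.06874376e-05
  1.35429097e+00  1.07545268e+00]
[([276.7, 225.9], 0.79, [0.697, 0.061])]
```

View pics/w20.png

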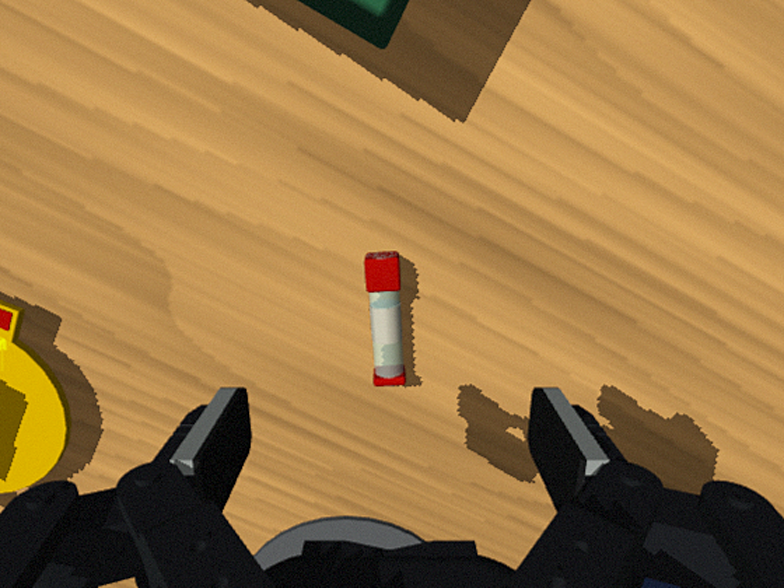

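Run:
```python
from h import *
c=cam("wrist");st=monitor.state()
a=toz(c,np.array((382,272))/1.4,.02); b=toz(c,np.array((390,377))/1.4,.02)
print(a,b,np.degrees(np.arctan2(*(a-b)[[1,0]])),np.linalg.norm(a-b),st["tool_pos"])
```

```text
[0.72232698 0.07755178 0.02      ] [0.66665812 0.04277321 0.02      ] 31.994675180956115 0.06563970538143468 [0.71581187 0.06968602 0.10871316]
```

Request:
step_arm:
  motion:
    - [0.011, 0.013, -0.04, 0, 0, 0.047, 0]
    - [0.011, 0.013, -0.1, 0, 0, 0.047, 0]
    - [0.011, 0.013, -0.16, 0, 0, 0.047, 0]
    - [0.011, 0.013, -0.2, 0, 0, 0.047, 0]
    - [0.011, 0.013, -0.225, 0, 0, 0.047, 0]
    - [0.011, 0.013, -0.243, 0, 0, 0.047, 0]
    - [0.011, 0.013, -0.243, 0, 0, 0.047, 0]
    - [0.011, 0.013, -0.243, 0, 0, 0.047, 150]
    - [0.011, 0.013, -0.243, 0, 0, 0.047, 255]
    - [0.011, 0.013, -0.243, 0, 0, 0.047, 255]

```text
time: 26.8
tool_pos: [0.7214, 0.0765, -0.0139]
tool_rot: [0.0, 0.961, 0.276, 0.001]
contact_force: [-0.5, -0.3, -0.1]
gripper_width: 0.516
```

Request:
step_arm:
  motion:
    - [0, 0, 0, 0, 0, 0, 255]
    - [0, 0, 0, 0, 0, 0, 255]
    - [0, 0, 0, 0, 0, 0, 255]
    - [0, 0, 0.03, 0, 0, 0, 255]
    - [0, 0, 0.09, 0, 0, 0, 255]
    - [0, 0, 0.15, 0, 0, 0, 255]
    - [0, 0, 0.15, 0, 0, 0, 255]

```text
time: 27.5
tool_pos: [0.7244, 0.0766, 0.0669]
tool_rot: [0.001, 0.961, 0.277, 0.005]
contact_force: [1.0, -0.7, 0.4]
gripper_width: 0.199
```

Run:
```python
from h import *
c=cam("wrist"); save(c,"w21.png",1)
st=monitor.state();print(st["tool_pos"],st["tool_rot"],st["contact_force"],st["gripper_width"])
```

```text
[0.72289495 0.07653722 0.06408333] [9.36586858e-04 9.61001192e-01 2.76523174e-01 3.28116855e-03] [-0.3723605  -0.86484739 -0.16605919] 0.19751783583992838
```

View pics/w21.png

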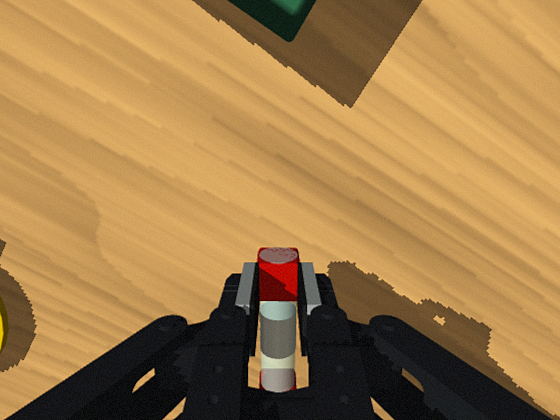

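Request:
step_arm:
  motion:
    - [0, 0, 0.09, 0, 0, 0, 255]
    - [-0.02, -0.01, 0.17, 0, 0, -0.09, 255]
    - [-0.07, -0.04, 0.23, 0, 0, -0.18, 255]
    - [-0.14, -0.07, 0.24, 0, 0, -0.27, 255]
    - [-0.21, -0.11, 0.24, 0, 0, -0.36, 255]
    - [-0.28, -0.145, 0.24, 0, 0, -0.45, 255]
    - [-0.35, -0.18, 0.24, 0, 0, -0.54, 255]
    - [-0.42, -0.215, 0.24, 0, 0, -0.63, 255]
    - [-0.452, -0.233, 0.24, 0, 0, -0.7, 255]
    - [-0.452, -0.233, 0.24, 0, 0, -0.7, 255]

```text
time: 28.55
tool_pos: [0.4922, -0.0406, 0.1783]
tool_rot: [0.0, 0.97, -0.243, -0.001]
contact_force: [0.1, -0.3, -0.7]
gripper_width: 0.198
```

Request:
step_arm:
  motion:
    - [0, 0, 0, 0, 0, 0, 255]
    - [0, 0, 0, 0, 0, 0, 255]

```text
time: 28.75
tool_pos: [0.4949, -0.0396, 0.1792]
tool_rot: [-0.0, 0.97, -0.242, -0.0]
contact_force: [0.3, -0.0, -0.1]
gripper_width: 0.201
```

Run:
```python
from h import *
c=cam("wrist"); save(c,"w22.png",1)
st=monitor.state();print(st["tool_pos"],st["tool_rot"],st["contact_force"],st["gripper_width"])
```

```text
[ 0.49497296 -0.03957204  0.1793324 ] [-9.94538144e-05  9.70386505e-01 -2.41557359e-01 -2.52001468e-04] [-0.6822443   0.18079472 -0.38214713] 0.2017446277997793
```

View pics/w22.png

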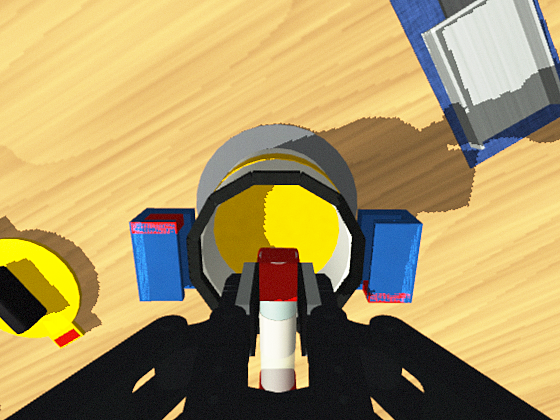

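Request:
step_arm:
  motion:
    - [-0.003, 0, -0.05, 0, 0, 0, 255]
    - [-0.003, 0, -0.1, 0, 0, 0, 255]
    - [-0.003, 0, -0.145, 0, 0, 0, 255]
    - [-0.003, 0, -0.145, 0, 0, 0, 255]
    - [-0.003, 0, -0.145, 0, 0, 0, 110]
    - [-0.003, 0, -0.145, 0, 0, 0, 110]
    - [-0.003, 0, -0.145, 0, 0, 0, 110]
    - [-0.003, 0, -0.1, 0, 0, 0, 110]
    - [-0.003, 0, 0.0, 0, 0, 0, 80]
    - [-0.003, 0, 0.1, 0, 0, 0, 0]

```text
time: 29.8
tool_pos: [0.4923, -0.0399, 0.2311]
tool_rot: [-0.0, 0.97, -0.242, -0.0]
contact_force: [1.0, -0.6, 0.6]
gripper_width: 0.838
```

Request:
step_arm:
  motion:
    - [0, 0.05, 0.1, 0, 0, 0, 0]
    - [0, 0.1, 0.18, 0, 0, 0, 0]
    - [0, 0.18, 0.22, 0, 0, 0, 0]
    - [0, 0.26, 0.22, 0, 0, 0, 0]
    - [0, 0.34, 0.22, 0, 0, 0, 0]
    - [0, 0.4, 0.22, 0, 0, 0, 0]
    - [0, 0.4, 0.22, 0, 0, 0, 0]
    - [0, 0.4, 0.22, 0, 0, 0, 0]

```text
time: 30.6
tool_pos: [0.4929, 0.1603, 0.3405]
tool_rot: [-0.0, 0.97, -0.242, 0.001]
contact_force: [-1.0, -1.3, -1.0]
gripper_width: 1.0
```

Run:
```python
from h import *
c=cam("wrist"); save(c,"w23.png",1)
s=cam("top"); save(s,"t23.png",1.4)
s=cam("scene"); save(s,"s23.png",1.4)
st=monitor.state();print(st["tool_pos"],st["tool_rot"],st["joint_pos"])
for n in ("tube0_mid","test0_mid"):
  for cn in ("top","scene","wrist"): print(n,cn,pin(n,cn))
```

```text
[0.49306268 0.15908999 0.34004436] [-1.39519667e-05  9.70010558e-01 -2.43062486e-01  3.80832065e-04] [ 1.68569283e-01 -2.48363045e-01  1.66525410e+00 -2.84245065e-04
  1.72399308e+00  2.23036572e+00]
tube0_mid top []
tube0_mid scene []
tube0_mid wrist []
test0_mid top []
test0_mid scene []
test0_mid wrist [([205.9, 173.5], 0.44)]
```

View pics/w23.png

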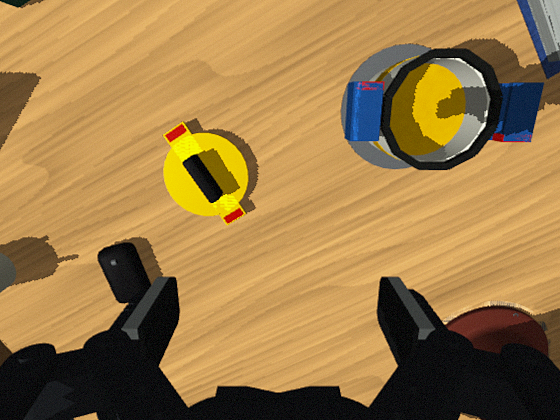

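View pics/t23.png

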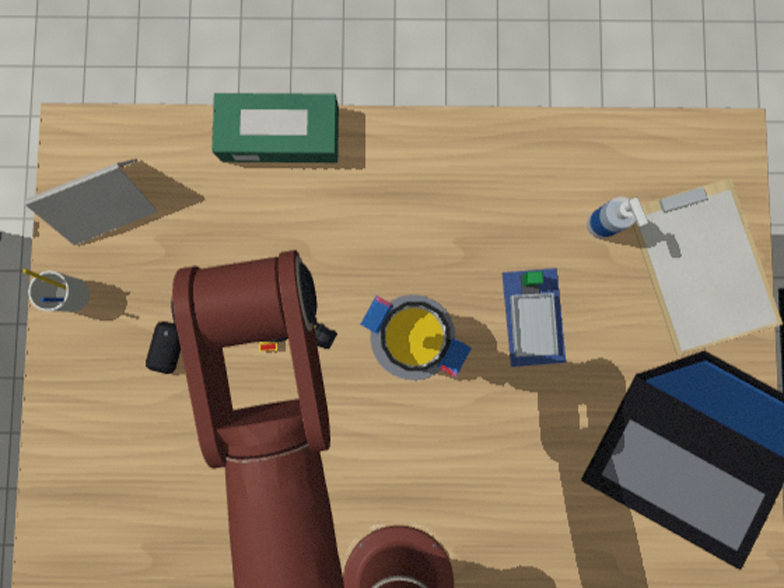

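View pics/s23.png

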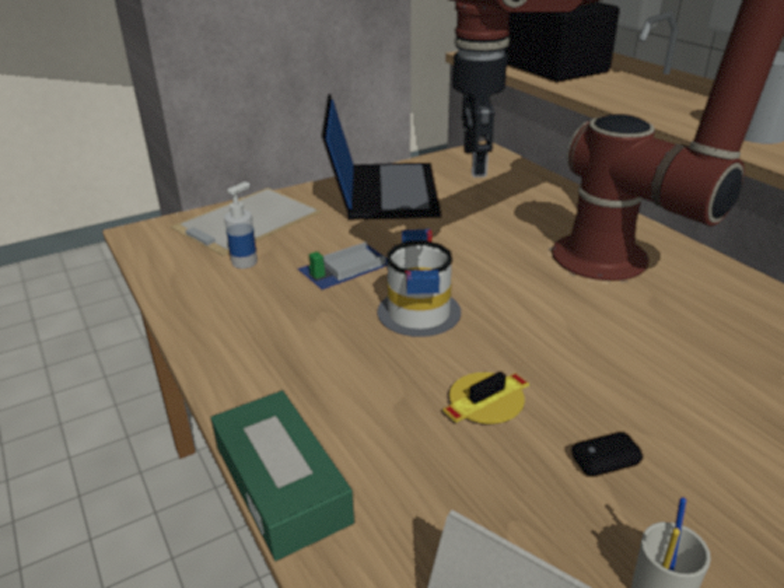

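No tube or case is left on the desk in any view. Next the lid: I turn the tool to about 180° heading, so that the later clockwise turn stays within the last joint's range.

Request:
step_arm:
  motion:
    - [0, 0.02, 0, 0, 0, 0.09, 0]
    - [0, 0.06, 0, 0, 0, 0.18, 0]
    - [0, 0.1, 0, 0, 0, 0.27, 0]
    - [0, 0.14, -0.02, 0, 0, 0.36, 0]
    - [0.02, 0.18, -0.06, 0, 0, 0.45, 0]
    - [0.04, 0.2, -0.1, 0, 0, 0.54, 0]
    - [0.055, 0.21, -0.14, 0, 0, 0.63, 0]
    - [0.055, 0.21, -0.16, 0, 0, 0.72, 0]
    - [0.055, 0.21, -0.16, 0, 0, 0.81, 0]
    - [0.055, 0.21, -0.16, 0, 0, 0.9, 0]

```text
time: 32.05
tool_pos: [0.5201, 0.2647, 0.2586]
tool_rot: [-0.0, 0.908, 0.419, -0.001]
contact_force: [-1.0, 0.4, 0.1]
gripper_width: 1.002
```

Request:
step_arm:
  motion:
    - [0, 0, 0, 0, 0, 0.09, 0]
    - [0, 0, 0, 0, 0, 0.18, 0]
    - [0, 0, 0, 0, 0, 0.27, 0]
    - [0, 0, 0, 0, 0, 0.36, 0]
    - [0, 0, 0, 0, 0, 0.45, 0]
    - [0, 0, 0, 0, 0, 0.54, 0]
    - [0, 0, 0, 0, 0, 0.63, 0]
    - [0, 0, 0, 0, 0, 0.72, 0]
    - [0, 0, 0, 0, 0, 0.81, 0]
    - [0, 0, 0, 0, 0, 0.9, 0]

```text
time: 33.05
tool_pos: [0.5204, 0.2648, 0.2595]
tool_rot: [-0.0, 0.447, 0.895, -0.0]
contact_force: [-0.4, 0.4, 0.1]
gripper_width: 0.998
```

Request:
step_arm:
  motion:
    - [0, 0, 0, 0, 0, 0.09, 0]
    - [0, 0, 0, 0, 0, 0.18, 0]
    - [0, 0, 0, 0, 0, 0.27, 0]
    - [0, 0, 0, 0, 0, 0.36, 0]
    - [0, 0, 0, 0, 0, 0.45, 0]
    - [0, 0, 0, 0, 0, 0.54, 0]
    - [0, 0, 0, 0, 0, 0.62, 0]
    - [0, 0, 0, 0, 0, 0.62, 0]
    - [0, 0, 0, 0, 0, 0.62, 0]

```text
time: 33.95
tool_pos: [0.5204, 0.2649, 0.2595]
tool_rot: [-0.0, 0.002, 1.0, -0.0]
contact_force: [-0.3, -0.7, 0.4]
gripper_width: 0.997
```

Run:
```python
from h import *
c=cam("wrist"); save(c,"w24.png",1.4)
st=monitor.state();print(st["tool_pos"],st["tool_rot"],st["joint_pos"])
for n,z in dict(lid=0,lid_handle=.035).items(): print(n,[(u,p,np.round(toz(c,u,z),3).tolist()[:2]) for u,p in pin(n,"wrist")])
```

```text
[0.52040421 0.26488662 0.25954012] [-4.22960063e-05  1.81788219e-03  9.99998346e-01 -2.95243172e-05] [ 3.43425032e-01 -7.27614963e-02  1.64000355e+00 -2.69364729e-05
  1.57445019e+00 -1.22373563e+00]
lid [([278.3, 165.6], 0.74, [0.519, 0.266])]
lid_handle [([278.3, 173.2], 0.73, [0.521, 0.266]), ([278.6, 166.7], 0.59, [0.514, 0.266])]
```

View pics/w24.png

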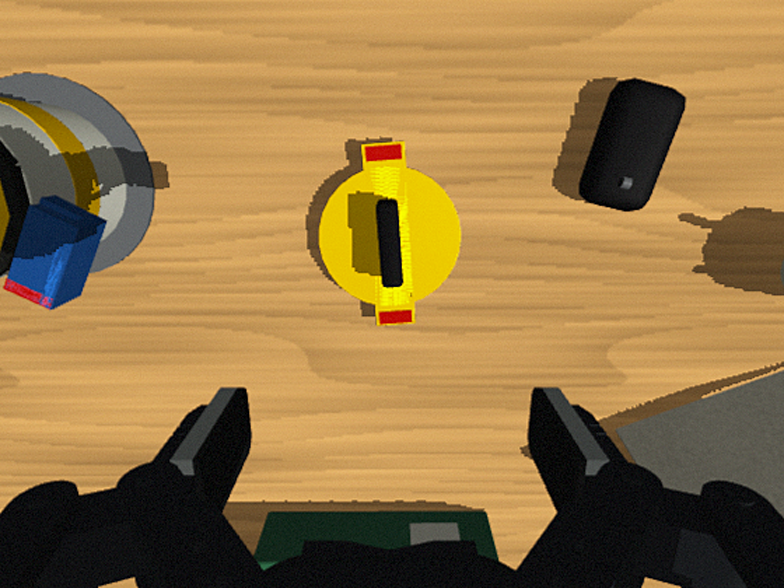

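Run:
```python
from h import *
c=cam("wrist")
g=lambda u,v,z: toz(c,np.array((u,v))/1.4,z)
a=g(383,152.5,.018); b=g(396,317,.018)
print(a,b,(a+b)/2,np.degrees(np.arctan2(*(a-b)[[1,0]])),np.linalg.norm(a-b))
d=g(387,200,.052); e=g(392,285,.052)
print(d,e,(d+e)/2,np.degrees(np.arctan2(*(d-e)[[1,0]])),np.linalg.norm(d-e))
```

```text
[0.44957161 0.26041556 0.018     ] [0.59387587 0.27139042 0.018     ] [0.52172374 0.26590299 0.018     ] -175.65082036590047 0.14472099910042538
[0.48435447 0.26369906 0.052     ] [0.55336025 0.26754491 0.052     ] [0.51885736 0.26562198 0.052     ] -176.810081736678 0.06911287056102454
```

Request:
step_arm:
  motion:
    - [0, 0.002, -0.09, 0, 0, 0.051, 0]
    - [0, 0.002, -0.18, 0, 0, 0.051, 0]
    - [0, 0.002, -0.27, 0, 0, 0.051, 0]
    - [0, 0.002, -0.34, 0, 0, 0.051, 0]
    - [0, 0.002, -0.38, 0, 0, 0.051, 0]
    - [0, 0.002, -0.38, 0, 0, 0.051, 0]
    - [0, 0.002, -0.38, 0, 0, 0.051, 0]

```text
time: 34.85
tool_pos: [0.5206, 0.2661, 0.0701]
tool_rot: [0.0, -0.037, 0.999, 0.0]
contact_force: [0.9, 0.2, 0.6]
gripper_width: 1.001
```

Run:
```python
from h import *
c=cam("wrist"); save(c,"w25.png",1.4)
st=monitor.state();print(st["tool_pos"],st["tool_rot"],st["joint_pos"])
for n,z in dict(lid=0,lid_handle=.035).items(): print(n,[(u,p,np.round(toz(c,u,z),3).tolist()[:2]) for u,p in pin(n,"wrist")])
```

```text
[0.52156095 0.26642304 0.07138482] [ 1.25071846e-03 -3.74230492e-02  9.99298649e-01  4.00302525e-04] [ 3.45227917e-01  7.22695656e-02  1.81671875e+00  5.42323776e-06
  1.24997791e+00 -1.30043376e+00]
lid [([273.9, 216.0], 0.94, [0.523, 0.264])]
lid_handle [([276.9, 231.5], 0.9, [0.522, 0.266])]
```

View pics/w25.png

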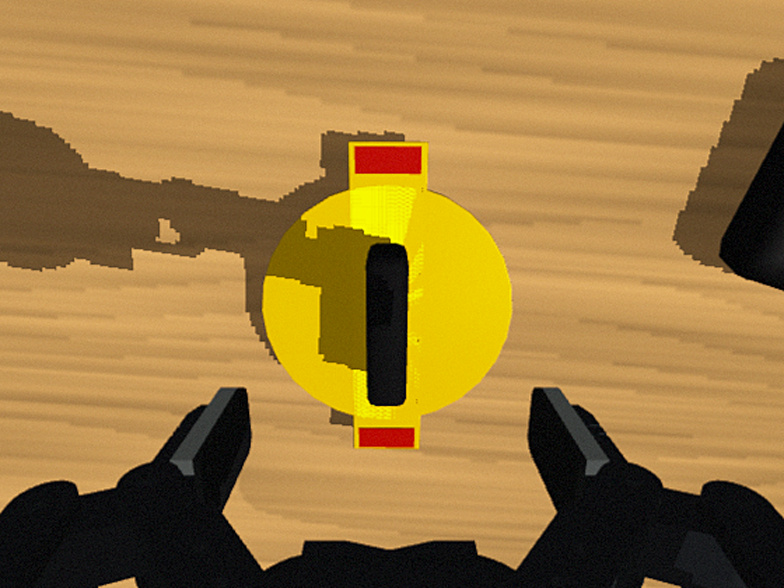

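Request:
step_arm:
  motion:
    - [0, 0, -0.06, 0, 0, 0, 0]
    - [0, 0, -0.1, 0, 0, 0, 0]
    - [0, 0, -0.132, 0, 0, 0, 0]
    - [0, 0, -0.132, 0, 0, 0, 0]
    - [0, 0, -0.132, 0, 0, 0, 200]
    - [0, 0, -0.132, 0, 0, 0, 255]
    - [0, 0, -0.132, 0, 0, 0, 255]
    - [0, 0, -0.132, 0, 0, 0, 255]
    - [0, 0, -0.132, 0, 0, 0, 255]
    - [0, 0, -0.132, 0, 0, 0, 255]

```text
time: 36.0
tool_pos: [0.5211, 0.2663, 0.0046]
tool_rot: [0.001, -0.038, 0.999, 0.0]
contact_force: [-1.2, 0.0, 4.5]
gripper_width: 0.192
```

Run:
```python
from h import *
c=cam("scene"); st=monitor.state(); p=st["tool_pos"]; u=proj(c,p); print(p,st["contact_force"],st["gripper_width"])
im=c["img"].copy(); x,y=int(u[0])-50,int(u[1])-55
z=cv2.resize(im[y:y+75,x:x+100,::-1],None,fx=7.5,fy=7.5,interpolation=cv2.INTER_CUBIC)
for d in (0,.01,.02,.04):
    v=(proj(c,p+[0,0,d])-[x,y])*7.5+3; cv2.drawMarker(z,(int(v[0]),int(v[1])),(0,255,0),cv2.MARKER_CROSS,12,1)
cv2.imwrite("pics/s26.png",z)
```

```text
[0.52112377 0.26631407 0.00458077] [-0.33346261  0.98972658  4.00552742] 0.19325225329239923
```

View pics/s26.png

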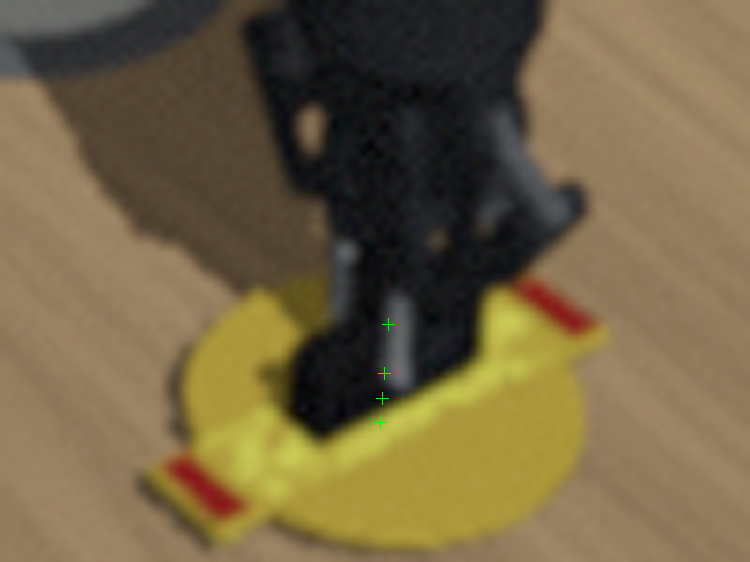

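Run:
```python
from h import *
for cn in ("top","scene"):
    c=cam(cn); im=c["img"].astype(int)
    r,g,b=im[...,0],im[...,1],im[...,2]
    blue=(b>r+50)&(b>g+20)
    n,l,s,cen=cv2.connectedComponentsWithStats(blue.astype(np.uint8))
    print(cn,[(s[i,4],np.round(cen[i],1),np.round(toz(c,cen[i],.138)[:2],4)) for i in range(1,n) if s[i,4]>30])
c=cam("top"); im=c["img"].astype(int); 
gray=im.max(2)
# dark ring pixels near predicted centre
u0=proj(c,[.47,-.0265,.1315]); print(u0)
yy,xx=np.mgrid[:420,:560]; m=(np.hypot(xx-u0[0],yy-u0[1])<32)&(gray<60)
pts=np.argwhere(m)[:,::-1].astype(float)
print(len(pts))
from scipy.optimize import least_squares
f=lambda p: np.hypot(pts[:,0]-p[0],pts[:,1]-p[1])-p[2]
s=least_squares(f,[*u0,23],loss="soft_l1",f_scale=1.5); print(s.x, toz(c,s.x[:2]+0.0,.1315)); 
print("expected mean radius px",.058*445/(1.2476-.1315))
```

```text
top [(np.int32(126), array([426.5, 159. ]), array([ 0.6775, -0.3519])), (np.int32(61), array([392.8, 195.4]), array([ 0.5842, -0.2655])), (np.int32(313), array([364.9, 213. ]), array([ 0.5394, -0.1951])), (np.int32(268), array([268.3, 225.6]), array([0.5059, 0.0459])), (np.int32(300), array([325.1, 253.6]), array([ 0.4375, -0.0955])), (np.int32(195), array([386.5, 256.3]), array([ 0.4322, -0.2475])), (np.int32(2986), array([519.8, 286.8]), array([ 0.3607, -0.5739]))]
scene [(np.int32(520), array([242.1, 109. ]), array([ 0.3689, -0.5688])), (np.int32(104), array([295.5, 167.7]), array([ 0.4446, -0.0872])), (np.int32(233), array([172.4, 174.8]), array([ 0.7531, -0.2295])), (np.int32(91), array([295. , 200.2]), array([0.5375, 0.0595])), (np.int32(45), array([233.6, 201.3]), array([ 0.6706, -0.0166])), (np.int32(71), array([486. , 366.1]), array([0.5456, 0.652 ])), (np.int32(31), array([481.2, 398.8]), array([0.6008, 0.6896]))]
[297.1496207  240.31879163]
416
[296.44613365 239.87322454  23.5590941 ] [ 0.47109677 -0.02473622  0.1315    ]
expected mean radius px 23.12516799569931
```

Canister centre is about (0.470, -0.0255), with the claws along 62°. Lifting the lid and bringing it over at heading 142° (80° from the claw axis).

Request:
step_arm:
  motion:
    - [0, 0, 0.04, 0, 0, 0, 255]
    - [0, 0, 0.1, 0, 0, 0, 255]
    - [0, 0, 0.18, 0, 0, 0, 255]
    - [0, -0.02, 0.26, 0, 0, 0, 255]
    - [-0.01, -0.07, 0.33, 0, 0, -0.08, 255]
    - [-0.02, -0.13, 0.36, 0, 0, -0.16, 255]
    - [-0.03, -0.2, 0.36, 0, 0, -0.24, 255]
    - [-0.045, -0.27, 0.36, 0, 0, -0.32, 255]
    - [-0.057, -0.34, 0.36, 0, 0, -0.4, 255]
    - [-0.07, -0.41, 0.36, 0, 0, -0.48, 255]

```text
time: 37.2
tool_pos: [0.4841, 0.0598, 0.1822]
tool_rot: [-0.001, 0.319, 0.948, -0.0]
contact_force: [-0.2, 0.3, -2.2]
gripper_width: 0.193
```

Request:
step_arm:
  motion:
    - [-0.012, -0.07, 0, 0, 0, -0.012, 255]
    - [-0.024, -0.13, 0, 0, 0, -0.012, 255]
    - [-0.032, -0.174, 0, 0, 0, -0.012, 255]
    - [-0.032, -0.174, 0, 0, 0, -0.012, 255]
    - [-0.032, -0.174, 0, 0, 0, -0.012, 255]

```text
time: 37.7
tool_pos: [0.4688, -0.0259, 0.1826]
tool_rot: [-0.001, 0.326, 0.945, 0.0]
contact_force: [-0.2, -0.1, -2.4]
gripper_width: 0.199
```

Run:
```python
from h import *
c=cam("wrist"); save(c,"w27.png",1.4)
s=cam("scene"); save(s,"s27.png",2.5,(180,60,480,300))
st=monitor.state();q=st["tool_rot"];print(st["tool_pos"],q,np.degrees(2*np.arctan2(q[2],q[1])),st["contact_force"],st["gripper_width"],st["joint_pos"])
```

```text
[ 0.46913314 -0.02519991  0.18297955] [-5.92495416e-04  3.24990249e-01  9.45717171e-01  1.37646894e-04] 142.07002424873713 [-0.16992351  0.12786581 -2.14254213] 0.19425966915741374 [-2.12541211e-01 -3.21591098e-01  1.98110368e+00  4.15000938e-04
  1.48322424e+00 -1.12137111e+00]
```

View pics/w27.png

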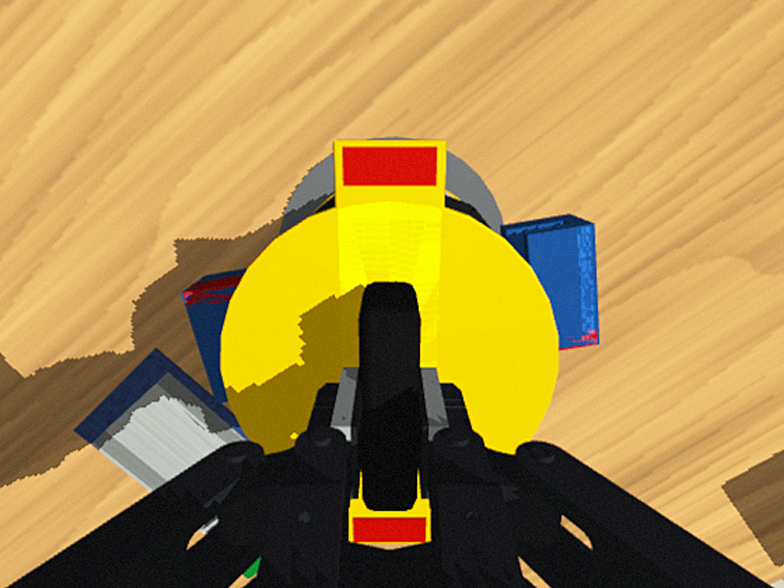

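View pics/s27.png

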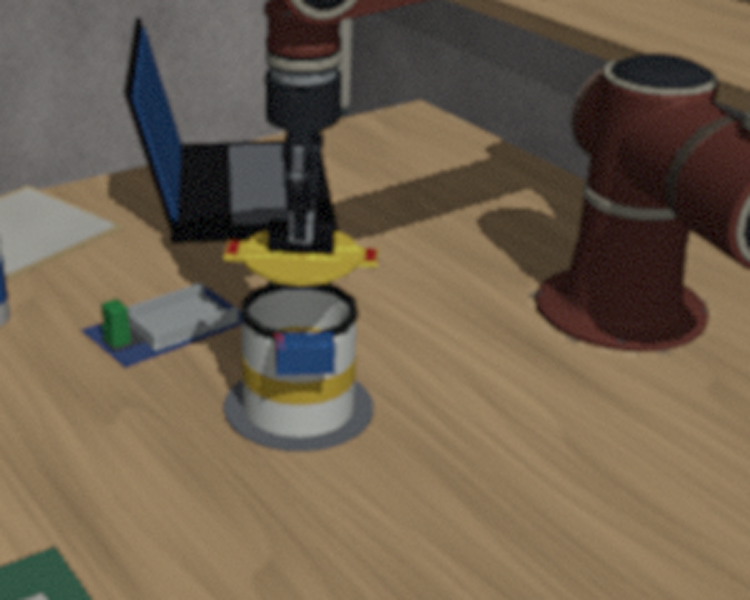

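Request:
step_arm:
  motion:
    - [0.001, 0, -0.03, 0, 0, 0, 255]
    - [0.001, 0, -0.06, 0, 0, 0, 255]
    - [0.001, 0, -0.085, 0, 0, 0, 255]
    - [0.001, 0, -0.093, 0, 0, 0, 255]
    - [0.001, 0, -0.1, 0, 0, 0, 255]
    - [0.001, 0, -0.106, 0, 0, 0, 255]
    - [0.001, 0, -0.11, 0, 0, 0, 255]
    - [0.001, 0, -0.112, 0, 0, 0, 255]

```text
time: 38.6
tool_pos: [0.4701, -0.0261, 0.1279]
tool_rot: [0.0, 0.325, 0.946, 0.0]
contact_force: [0.7, 0.3, -1.8]
gripper_width: 0.189
```

Run:
```python
from h import *
s=cam("scene"); save(s,"s28.png",6,(255,140,355,240))
st=monitor.state();q=st["tool_rot"];print(st["tool_pos"],q,st["contact_force"],st["ft_torque"],st["gripper_width"])
```

```text
[ 0.47001344 -0.02606701  0.12772975] [2.07548574e-04 3.25425984e-01 9.45567493e-01 3.99438377e-05] [ 0.2307494  -0.23465284 -1.09042299] [-0.00429996  0.024009    0.0117743 ] 0.19000591028570404
```

View pics/s28.png

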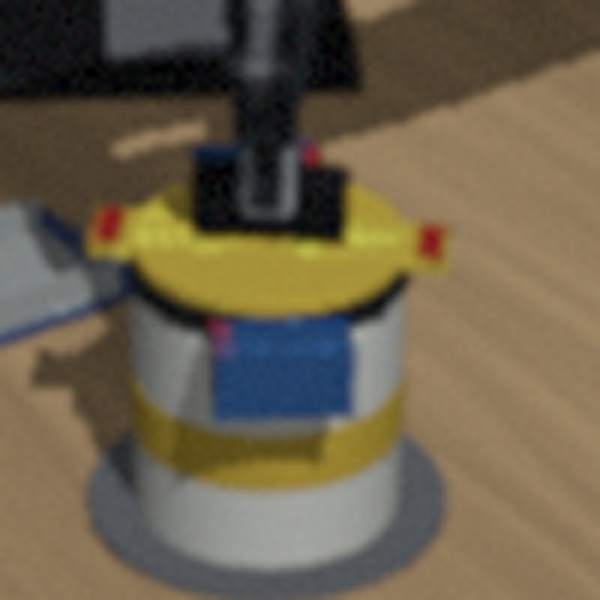

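Request:
step_arm:
  motion:
    - [0, 0, -0.006, 0, 0, 0, 255]
    - [0, 0, -0.012, 0, 0, 0, 255]
    - [0, 0, -0.017, 0, 0, 0, 255]
    - [0, 0, -0.022, 0, 0, 0, 255]
    - [0, 0, -0.026, 0, 0, 0, 255]
    - [0, 0, -0.026, 0, 0, 0, 255]

```text
time: 39.25
tool_pos: [0.4704, -0.0261, 0.1155]
tool_rot: [0.001, 0.325, 0.946, 0.0]
contact_force: [-2.3, 0.6, 6.4]
gripper_width: 0.193
```

Run:
```python
from h import *
st=monitor.state();q=st["tool_rot"];print(st["tool_pos"],q,st["contact_force"],st["ft_torque"],st["gripper_width"])
```

```text
[ 0.47037112 -0.02612991  0.11546664] [5.47161016e-04 3.25338300e-01 9.45597531e-01 8.29815204e-06] [-2.31691567  0.60464842  6.37508804] [0.08648953 0.39469357 0.02896347] 0.19270104346606212
```

Request:
step_arm:
  motion:
    - [-0.002, 0, -0.002, 0, 0, 0, 255]
    - [-0.002, 0, -0.005, 0, 0, 0, 255]
    - [-0.002, 0, -0.005, 0, 0, 0, 255]

```text
time: 39.55
tool_pos: [0.4704, -0.0262, 0.1139]
tool_rot: [0.002, 0.325, 0.946, 0.0]
contact_force: [0.5, 1.4, 6.7]
gripper_width: 0.195
```

Run:
```python
from h import *
s=cam("scene"); save(s,"s29.png",6,(255,140,355,240))
st=monitor.state();q=st["tool_rot"];print(st["tool_pos"],q,st["contact_force"],st["ft_torque"],st["gripper_width"])
```

```text
[ 0.47042424 -0.02615886  0.11393098] [1.81741749e-03 3.25356409e-01 9.45589621e-01 4.14497019e-04] [0.41964507 1.06269157 7.210458  ] [ 0.14990287  0.12096318 -0.06167965] 0.19232048032504453
```

View pics/s29.png

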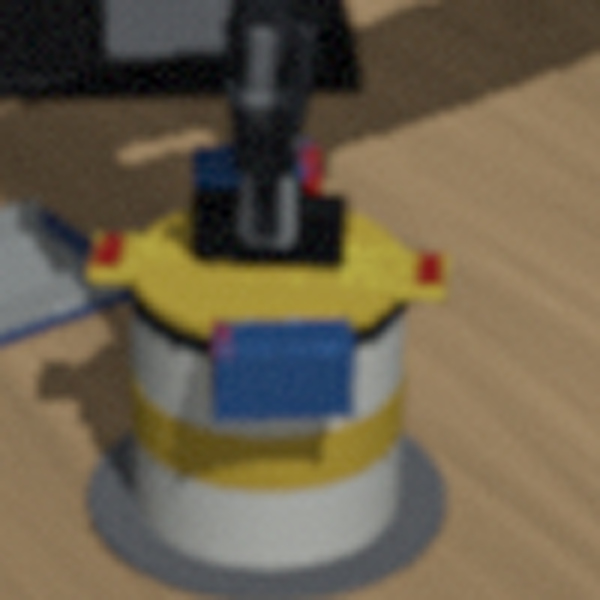

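Request:
step_arm:
  motion:
    - [0, 0, -0.002, 0, 0, -0.05, 255]
    - [0, 0, -0.002, 0, 0, -0.1, 255]
    - [0, 0, -0.002, 0, 0, -0.15, 255]
    - [0, 0, -0.002, 0, 0, -0.2, 255]
    - [0, 0, -0.002, 0, 0, -0.25, 255]
    - [0, 0, -0.002, 0, 0, -0.3, 255]
    - [0, 0, -0.002, 0, 0, -0.35, 255]
    - [0, 0, -0.002, 0, 0, -0.4, 255]
    - [0, 0, -0.002, 0, 0, -0.45, 255]
    - [0, 0, -0.002, 0, 0, -0.5, 255]

```text
time: 40.6
tool_pos: [0.4703, -0.0251, 0.1135]
tool_rot: [0.001, 0.65, 0.76, 0.002]
contact_force: [-1.5, 5.1, 11.0]
gripper_width: 0.193
```

Run:
```python
from h import *
st=monitor.state();q=st["tool_rot"];print(st["tool_pos"],np.degrees(2*np.arctan2(q[2],q[1])),q,st["contact_force"],st["ft_torque"],st["gripper_width"])
c=cam("wrist"); save(c,"w30.png",1.4)
```

```text
[ 0.47025054 -0.0250657   0.11349367] 98.89211259985605 [5.26829244e-04 6.50162577e-01 7.59792889e-01 1.76407750e-03] [-1.54852908  5.05897999 10.9649487 ] [0.72540851 0.55428204 0.04670073] 0.1927291209243323
```

View pics/w30.png

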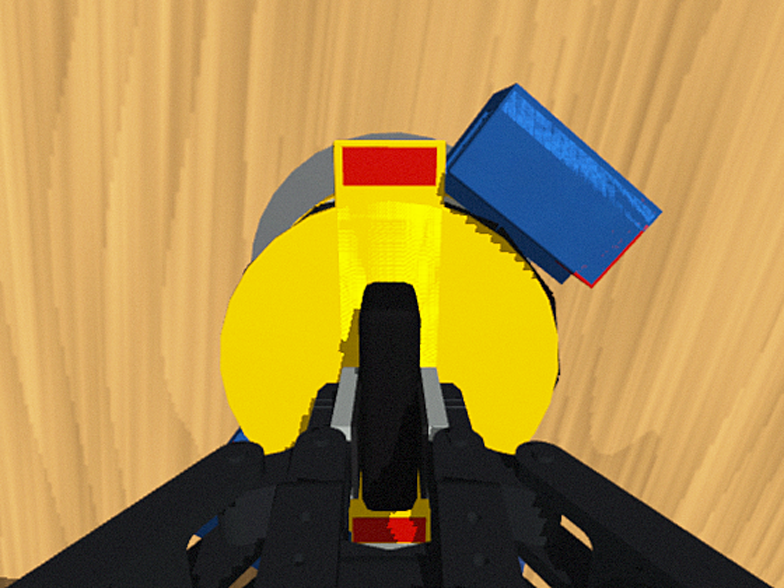

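Request:
step_arm:
  motion:
    - [0, 0.002, 0, 0, 0, -0.03, 255]
    - [0, 0.002, 0, 0, 0, -0.06, 255]
    - [0, 0.002, 0, 0, 0, -0.09, 255]
    - [0, 0.002, 0, 0, 0, -0.12, 255]

```text
time: 41.05
tool_pos: [0.4703, -0.0248, 0.1135]
tool_rot: [0.001, 0.715, 0.699, 0.001]
contact_force: [-1.9, 2.1, 9.5]
gripper_width: 0.196
```

Run:
```python
from h import *
st=monitor.state();q=st["tool_rot"];print(st["tool_pos"],np.degrees(2*np.arctan2(q[2],q[1])),q,st["contact_force"],st["ft_torque"],st["gripper_width"])
c=cam("wrist"); save(c,"w31.png",1.4)
```

```text
[ 0.47034505 -0.02482075  0.11351014] 88.64302438694142 [0.0010677  0.71542947 0.69868298 0.00127744] [-1.91996333  2.11426714  9.46553387] [0.3467216 0.4618962 0.0026153] 0.1960218775754832
```

View pics/w31.png

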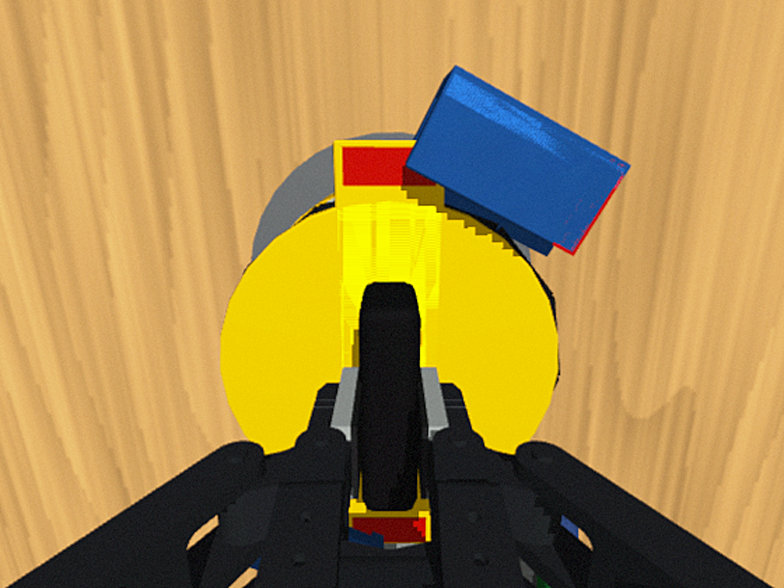

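The ear is passing under the claw. Continuing the turn.

Request:
step_arm:
  motion:
    - [0, 0, 0, 0, 0, -0.04, 255]
    - [0, 0, 0, 0, 0, -0.08, 255]
    - [0, 0, 0, 0, 0, -0.12, 255]
    - [0, 0, 0, 0, 0, -0.16, 255]
    - [0, 0, 0, 0, 0, -0.2, 255]
    - [0, 0, 0, 0, 0, -0.24, 255]
    - [0, 0, 0, 0, 0, -0.27, 255]
    - [0, 0, 0, 0, 0, -0.295, 255]
    - [0, 0, 0, 0, 0, -0.295, 255]

```text
time: 42.0
tool_pos: [0.4707, -0.0243, 0.1135]
tool_rot: [0.001, 0.851, 0.525, 0.002]
contact_force: [-0.8, 4.4, 9.3]
gripper_width: 0.19
```

Run:
```python
from h import *
st=monitor.state();q=st["tool_rot"];print(st["tool_pos"],np.degrees(2*np.arctan2(q[2],q[1])),q,st["contact_force"],st["ft_torque"],st["gripper_width"])
c=cam("wrist"); save(c,"w32.png",1.4)
```

```text
[ 0.47072276 -0.02428553  0.11351346] 63.36044989780541 [5.10202195e-04 8.50990117e-01 5.25176550e-01 2.26954462e-03] [-0.77414523  4.39049144  9.34591061] [0.60002291 0.26437929 0.02662353] 0.18954527270424743
```

View pics/w32.png

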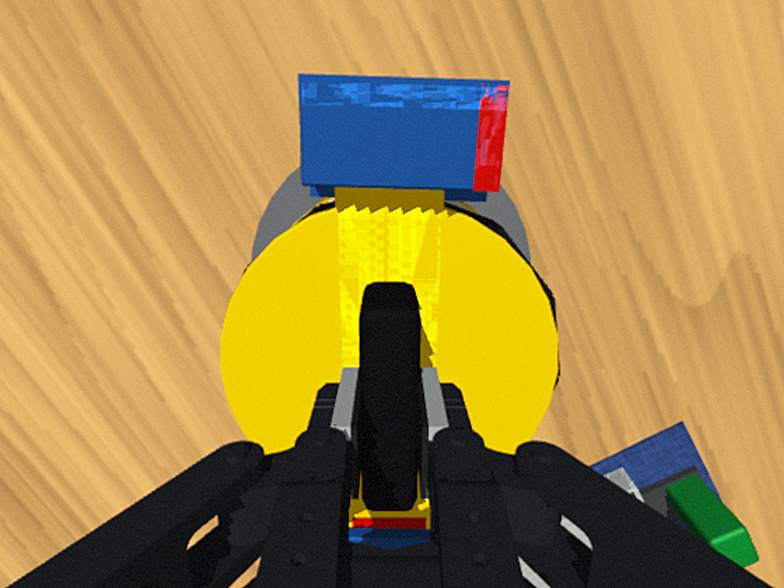

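Request:
step_arm:
  motion:
    - [0, 0, 0, 0, 0, -0.012, 255]
    - [0, 0, 0, 0, 0, -0.025, 255]
    - [0, 0, 0, 0, 0, -0.025, 255]

```text
time: 42.35
tool_pos: [0.4708, -0.0243, 0.1135]
tool_rot: [0.0, 0.861, 0.509, 0.002]
contact_force: [-0.3, 3.0, 9.0]
gripper_width: 0.194
```

Run:
```python
from h import *
st=monitor.state();q=st["tool_rot"];print(st["tool_pos"],np.degrees(2*np.arctan2(q[2],q[1])),q,st["contact_force"],st["ft_torque"],st["gripper_width"])
```

```text
[ 0.47075425 -0.02425632  0.11349844] 61.2316214724392 [4.60640185e-04 8.60599102e-01 5.09277484e-01 2.32752152e-03] [-0.31593126  2.98871463  8.97251356] [0.63709321 0.2177749  0.03086767] 0.19438000656964502
```

Request:
step_arm:
  motion:
    - [0, 0, 0.004, 0, 0, 0, 255]
    - [0, 0, 0.008, 0, 0, 0, 255]
    - [0, 0, 0.012, 0, 0, 0, 255]
    - [0, 0, 0.012, 0, 0, 0, 255]

```text
time: 42.75
tool_pos: [0.4703, -0.0248, 0.1183]
tool_rot: [0.001, 0.861, 0.509, 0.002]
contact_force: [2.9, 2.0, 5.6]
gripper_width: 0.197
```

Run:
```python
from h import *
st=monitor.state();q=st["tool_rot"];print(st["tool_pos"],np.degrees(2*np.arctan2(q[2],q[1])),q,st["contact_force"],st["ft_torque"],st["gripper_width"])
c=cam("wrist"); save(c,"w33.png",1.4)
```

```text
[ 0.47030484 -0.02477811  0.11829889] 61.24199349810242 [7.77188472e-04 8.60553933e-01 5.09355928e-01 1.69178403e-03] [2.94781904 1.96670574 5.59890274] [ 0.35366621 -0.26198803 -0.03832687] 0.19655535852685393
```

View pics/w33.png

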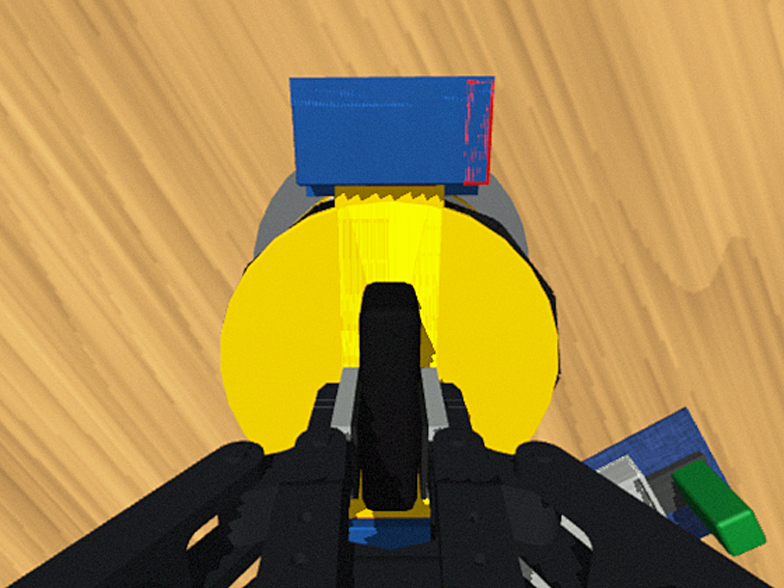

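Request:
step_arm:
  motion:
    - [0, 0, 0, 0, 0, 0, 150]
    - [0, 0, 0, 0, 0, 0, 60]
    - [0, 0, 0, 0, 0, 0, 0]
    - [0, 0, 0, 0, 0, 0, 0]
    - [0, 0, 0.04, 0, 0, 0, 0]
    - [0, 0, 0.1, 0, 0, 0, 0]
    - [0, 0, 0.18, 0, 0, 0, 0]
    - [0, 0, 0.26, 0, 0, 0, 0]
    - [0, 0, 0.26, 0, 0, 0, 0]
    - [0, 0, 0.26, 0, 0, 0, 0]

```text
time: 43.8
tool_pos: [0.4693, -0.0252, 0.2481]
tool_rot: [0.001, 0.861, 0.509, 0.001]
contact_force: [-0.2, 0.9, 0.3]
gripper_width: 1.0
```

Run:
```python
from h import *
st=monitor.state();print(st["tool_pos"],st["contact_force"],st["gripper_width"])
c=cam("wrist"); save(c,"w34.png",1.4)
s=cam("scene"); save(s,"s34.png",6,(255,140,355,240))
for n,z in dict(lid=.114,lid_handle=.149,mouth=.12,claw_a=.132).items(): print(n,[(u,p,np.round(toz(c,u,z),3).tolist()[:2]) for u,p in pin(n,"wrist")])
```

```text
[ 0.46932263 -0.02519512  0.24809212] [-0.17694427  0.92393229  0.26676729] 1.0001349777886286
lid [([278.9, 190.3], 0.55, [0.471, -0.025])]
lid_handle [([279.7, 202.0], 0.96, [0.471, -0.026]), ([547.1, 319.9], 0.61, [0.633, -0.245]), ([279.3, 102.4], 0.59, [0.508, 0.043])]
mouth []
claw_a [([279.7, 100.0], 0.79, [0.509, 0.044]), ([280.5, 277.8], 0.79, [0.433, -0.096])]
```

View pics/w34.png

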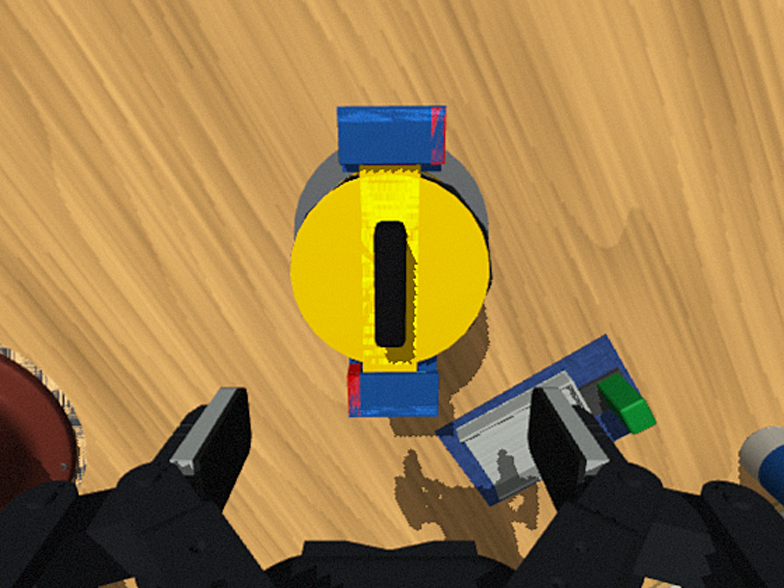

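View pics/s34.png

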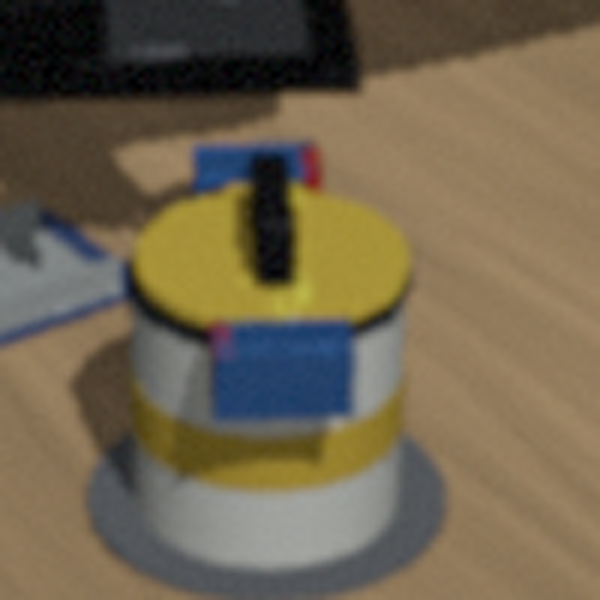

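The lid sits under both claws and stayed put when released. I'm moving the arm aside for a last look.

Request:
step_arm:
  motion:
    - [0, 0, 0.1, 0, 0, 0, 0]
    - [-0.04, 0.08, 0.16, 0, 0, 0, 0]
    - [-0.08, 0.16, 0.16, 0, 0, 0, 0]
    - [-0.1, 0.24, 0.16, 0, 0, 0, 0]
    - [-0.1, 0.32, 0.16, 0, 0, 0, 0]
    - [-0.1, 0.4, 0.16, 0, 0, 0, 0]
    - [-0.1, 0.4, 0.16, 0, 0, 0, 0]
    - [-0.1, 0.4, 0.16, 0, 0, 0, 0]

```text
time: 44.9
tool_pos: [0.4184, 0.1755, 0.3263]
tool_rot: [-0.0, 0.86, 0.51, -0.001]
contact_force: [-0.4, -0.2, -0.0]
gripper_width: 1.001
```

Run:
```python
from h import *
c=cam("top"); save(c,"t35.png",1.4)
s=cam("scene"); save(s,"s35.png",1.4)
print(monitor.state()["time"])
for n in("tube0_mid","test0_mid"): print(n,pin(n,"top"),pin(n,"scene"))
for n,z in dict(lid_handle=.149,tray=.002,tray_grip=.037,tray_lip=.005,mouse=0).items(): print(n,[(u,p,np.round(toz(c,u,z),3).tolist()[:2]) for u,p in pin(n,"top")])
```

```text
45.0
tube0_mid [] [([175.7, 187.6], 0.32)]
test0_mid [([117.4, 245.2], 0.17)] [([298.5, 167.0], 0.68)]
lid_handle [([297.4, 243.6], 0.87, [0.462, -0.026])]
tray [([380.8, 233.9], 0.57, [0.492, -0.266])]
tray_grip [([382.4, 195.7], 0.85, [0.595, -0.263])]
tray_lip [([296.2, 239.2], 0.37, [0.475, -0.029])]
mouse [([118.7, 248.5], 0.7, [0.445, 0.466])]
```

View pics/t35.png

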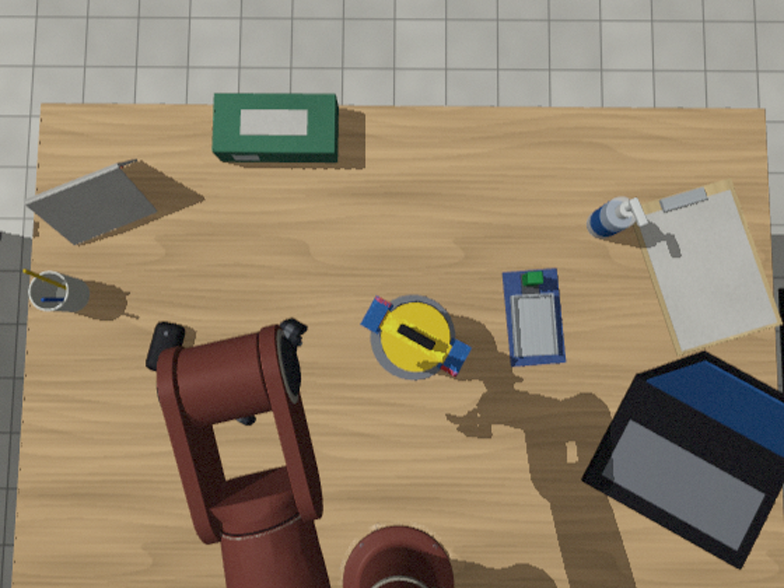

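View pics/s35.png

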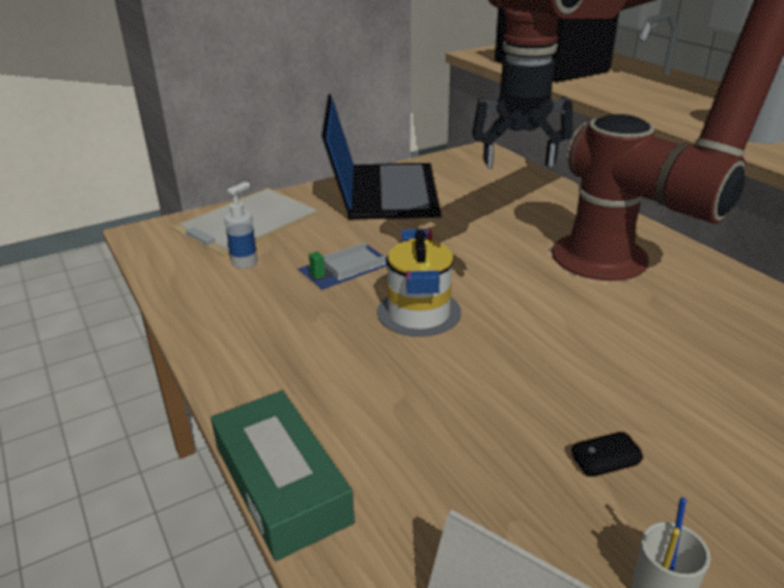

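Run:
```python
from plant import manip
print(manip.job_done())
```

```text
the job is handed in; nothing more can be done
None
```

I finished the job and handed it in at about 45 s, but two things below could not be checked directly.

- **Test cases:** I tipped all three into the canister.
- **Tray:** It is empty and back level on its blue mat, in its original place.
- **Tubes:** Both used tubes I could find are in the canister.
- **Lid:** I set it on about 80° off the claw axis, pressed it to about 11 mm below the rim and turned it clockwise. It sprang up behind the lips and stayed under both claws when released.
- **Bottle and mouse:** The arm never went near either of them, and they look unmoved in the last pictures.

**What failed or disagreed:**
- My first two grasps of one tube closed on nothing. The fingertips end about 25 mm behind the stated TCP, so I went lower and took both tubes by their caps.
- The contents of the canister could not be seen, because its inside showed only as a yellow surface. I counted a case or tube as in because none was left in any view of the desk.
- In the last pictures the networks reported a test case at 0.68 and a few weaker hits. I judged these false, as the strongest lies on a claw.
- I did not pull on the lid to test the lock. It rests on the view of both ears under the claws and the height at which it stopped.

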